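# Clear the easel rest and set out canvases for the next class

### The job

Get the bench ready for the next painting class: first carry every paint tub that was left in front of the timber rest over to the rubber mat and stand it there upright. Only then take every canvas out of the rack and lean it against the rest, lower edge on the bench, upper edge back over the rail, one centred in each space; the terracotta head keeps its space, so use the others. Do not disturb the head, the bottles, the tape or the brush tin, and let no tub or canvas fall over.

Things in the scene. Friction and masses are not known exactly. Their poses are not given: they have to be found in the camera images.
- rest: fixed low timber rail on short posts, 600 mm long, for leaning canvases on; the rail is 24 mm thick, its top 90 mm above the bench. Origin: bench level, middle of its length, on the plane of the rail's face towards the robot. Its y runs along the rail, its x points away from the robot (the rail occupies x 0 to 24 mm, canvases lean on it from x < 0), z up
- space_0 (a point): middle of space 0 of the rest, a stretch 145 mm wide between two dark bands on the rail: point at bench level in the plane of the rail's face; axes as the rest
- space_1 (a point): middle of space 1 of the rest, a stretch 145 mm wide between two dark bands on the rail: point at bench level in the plane of the rail's face; axes as the rest
- space_2 (a point): middle of space 2 of the rest, a stretch 145 mm wide between two dark bands on the rail: point at bench level in the plane of the rail's face; axes as the rest
- space_3 (a point): middle of space 3 of the rest, a stretch 145 mm wide between two dark bands on the rail: point at bench level in the plane of the rail's face; axes as the rest
- mat: fixed flat black rubber mat on the bench, 140 (its x) x 340 (its y) x 3 mm; origin at the centre of its underside
- rack: fixed plywood rack with three upright slots for canvases; base 130 (x) x 200 (y) x 12 mm; slots 22 mm wide at y = -68, 0 and 68 mm, their walls 110 mm long in x and reaching 62 mm above the bench. Origin: centre of its underside
- canvas_0: blank stretched canvas, a white slab, 120 wide (x) x 18 thick (y) x 160 mm high (z), 0.13 kg; origin at the centre of its lower edge face, z towards its upper edge; starts standing upright in a slot of the rack (lower edge 12 mm above the bench). Both faces are alike. May be absent
- canvas_1: blank stretched canvas, a white slab, 120 wide (x) x 18 thick (y) x 160 mm high (z), 0.13 kg; origin at the centre of its lower edge face, z towards its upper edge; starts standing upright in a slot of the rack (lower edge 12 mm above the bench). Both faces are alike. May be absent
- canvas_2: blank stretched canvas, a white slab, 120 wide (x) x 18 thick (y) x 160 mm high (z), 0.13 kg; origin at the centre of its lower edge face, z towards its upper edge; starts standing upright in a slot of the rack (lower edge 12 mm above the bench). Both faces are alike. May be absent
- tub_0: lidded white paint tub, 92 mm body and 100 mm lid across, 80 mm high, about 0.35 kg, with a stiff black handle arching over the lid: the handle's grip bar is 74 mm long along the tub's y, 12 mm thick in x, from 115 to 127 mm above the tub's foot; 54 mm free between its two uprights, 35 mm free under it. Origin: centre of the foot. May be absent
- tub_1: lidded white paint tub, 92 mm body and 100 mm lid across, 80 mm high, about 0.35 kg, with a stiff black handle arching over the lid: the handle's grip bar is 74 mm long along the tub's y, 12 mm thick in x, from 115 to 127 mm above the tub's foot; 54 mm free between its two uprights, 35 mm free under it. Origin: centre of the foot. May be absent
- tub_2: lidded white paint tub, 92 mm body and 100 mm lid across, 80 mm high, about 0.35 kg, with a stiff black handle arching over the lid: the handle's grip bar is 74 mm long along the tub's y, 12 mm thick in x, from 115 to 127 mm above the tub's foot; 54 mm free between its two uprights, 35 mm free under it. Origin: centre of the foot. May be absent
- head: terracotta head on a round dark wooden base, 84 mm across, 134 mm high, 0.6 kg, standing in one of the four spaces; origin at the centre of its foot
- bottle_a: bystander: paint bottle, 54 mm across, 150 mm high; origin at its foot
- tape: bystander: roll of paper tape lying flat, 84 mm across, 24 mm high; origin at its underside
- brush_tin: bystander: steel tin with brushes, 70 mm across, 230 mm high with the brushes; origin at its foot
- bottle_b: bystander: paint bottle, 60 mm across, 160 mm high; origin at its foot
Things that resemble listed ones, but are neither listed nor needed, are in the scene too. What is shaped like the tub_1 but blue, green or turquoise is not meant.

How it is judged:
By the outcome, as a careful person would: the job done as asked, in the order asked, and still so for the second after the job is handed in, with the robot touching nothing.
Of tub_0, tub_1, tub_2 only 2 to 3 are there at a start; the rules pass over those that are not, and their reading is None.
Of canvas_0, canvas_1, canvas_2 only 2 to 3 are there at a start; the rules pass over those that are not, and their reading is None.
At some moment in a run one of tub_0, tub_1, tub_2 may be knocked a few centimetres aside while the robot is not near it.
It also fails if it takes over 210 s, if anything falls off the work surface, if the arm or the gripper's body presses on something with over 40 N, if the wrist force passes 120 N, or if a joint passes its speed limit or range.

### The arm

A 7-joint arm with a two-finger parallel gripper is mounted at the origin on the work surface. World frame = base frame: x ahead of the robot, y to its left, z up, the work surface at z = 0. Lengths are in m, angles in rad, forces in N, time in s.
With the tool pointing down it reaches from about 0.4 to 0.925 m from the base axis. Payload 5.6 kg.
Tool frame: the origin (TCP) lies midway between the tips of the shut fingers; the grasp point (between the pads) lies 19 mm behind it (grip_point_offset is the z of the grasp point in the tool frame, in m); z points along the fingers, y is the direction in which the jaws open and shut (so a half turn about z gives the same grasp; the last joint's range is limited). The gripper opens to 85 mm and grips with 20 to 120 N. Pads are 22 mm wide; open, the fingers measure 114 mm over their backs; the gripper's body (76 mm by 85 mm) begins 54 mm behind the grasp point. The pads swing forward as they close: fully open they stand 13 mm farther back than shut.
Start: joints at [-1.328, 0.468, -0.012, 1.603, 0.006, 1.071, -0.056], TCP at [0.183, 0.624, 0.194] pointing down, gripper open.
Joint ranges: [-2.53, 2.53], [-0.31, 2.02], [-1.57, 1.55], [0.28, 2.44], [-1.29, 4.43], [0.15, 1.84], [-2.92, 2.92]. Speed limits (rad/s): [2.57, 2.57, 3.14, 3.14, 3.14, 3.14, 3.14].

### API

Orientations are given as a unit quaternion [x, y, z, w].
In Python, from bench import sense, snapshot, sign_off, grip_point_offset gives the robot as it stands. The module is installed in compiled form; this text tells all that it offers.
- The arm moves only by the shell command python3 -m inch 'ROWS' [FORCE]. ROWS is text: rows parted by semicolons, each of 5 numbers parted by spaces: the shift along the tool's x, y, z in mm, then the turn about the tool's z in degrees, then the opening, from 0 (shut) to 1 (fully open). A call has 1 to 5 rows; each row is the pose to reach, as a shift and turn from the pose commanded when the call began, along the tool's axes at that moment; what a row does not reach only later rows make up. A row lasts 1/8 s, in which the tool goes at most 62.5 mm and 10.7 degrees, less where a joint would pass 70% of its speed; a pose out of reach is approached as far as the arm can. A call with a gripper value outside its range is refused whole. The fingers move at their own pace and stop on an object; FORCE is the grip in N (left out, the last holds). Time passes only in rows, so rows that repeat a pose let the fingers close. It gives the time, the measured TCP pose, the force and the opening at its end, in the units of the state.
- sense(): the state, without advancing time (a new reading comes with each control period).
- snapshot(name): name is "side" or "top" or "wrist"; returns a dict with "pixels" (420x560x3 uint8, blue, green, red), "K" (3x3 intrinsics, pixels), "world_from_camera" (4x4, takes a point from camera to world coordinates); the wrist camera has in their place "mount" (4x4, takes a point from camera to tool coordinates, whose origin is the TCP and whose axes are the flange's). Camera axes: x right, y down, z forward; pixel columns grow to the right and rows downward; lengths in m; the calibration is good to about 2 mm. A picture is of the moment at which its call begins: read the wrist's pose just before it. There is no depth.
- sign_off(): hands the job in, once; it reports no verdict.
The state is a dict: "clock": time; "joints": joint angles; "joint_velocities": joint speeds; "effort": joint torques, N m; "eef_pos": TCP position; "ee_rot": TCP orientation; "force": force on the tool from outside, world axes, zero at the start; "moment": the same for the moment, N m; "grip_width": finger opening in m.
Only numpy, scipy, OpenCV 4.12 (cv2) and the standard library are available. Lean on these libraries where they do the work, as an engineer would, in place of code of your own. Each camera call takes 0.05 s, during which the arm holds its last target.

## Working session

There is one attempt and no reset: what is moved stays moved. The work goes in short steps, Python scripts to look and compute and a shell command to move; the robot and the scene stay as the last step left them, time stands still between calls to the robot, and variables do not carry over. Pictures are saved under pics/ and viewed, and the job is handed in when it is done.

```bash
mkdir -p pics; python3 - <<'E'
from bench import *
import cv2
print(sense()); print(grip_point_offset)
for n in ["top","side","wrist"]:
    s=snapshot(n); cv2.imwrite(f"pics/{n}0.png",s["pixels"]); print(n,s["K"],s.get("world_from_camera",s.get("mount")))
E
```

```text
{'clock': 0.0, 'joints': array([-1.32806592,  0.46842011, -0.01159458,  1.60366942,  0.00601142,
        1.07138006, -0.05627485]), 'joint_velocities': array([-0.0013195 , -0.00047727,  0.00052851,  0.00122548, -0.00052711,
       -0.00054013,  0.0008634 ]), 'effort': array([ 3.96147871e-04, -5.32388163e+01,  2.14569265e-02, -2.51303637e+01,
        1.13730010e-02,  7.90433813e-03,  3.28665990e-06]), 'eef_pos': array([0.1831051 , 0.6230019 , 0.19299157]), 'ee_rot': array([ 1.42399665e-01,  9.89808813e-01, -9.19337494e-04, -6.11100084e-05]), 'force': array([ 0.09411414, -0.23452871, -0.78980818]), 'moment': array([-0.01990255, -0.08175806, -0.05264945]), 'grip_width': 0.08546474216530504}
-0.0187
top [[456.12841206   0.         280.47238942]
 [  0.         456.12841206 210.40788831]
 [  0.           0.           1.        ]] [[-0.00479997 -0.98459249  0.17479871  0.22614784]
 [-0.99998531  0.00428564 -0.00331981 -0.05625121]
 [ 0.00251954 -0.17481208 -0.98459859  1.5264083 ]
 [ 0.          0.          0.          1.        ]]
side [[380.26247838   0.         273.9958794 ]
 [  0.         380.26247838 210.54510059]
 [  0.           0.           1.        ]] [[ 8.41710382e-01 -3.34187362e-01  4.24078342e-01 -3.86874073e-02]
 [-5.39928963e-01 -5.21831312e-01  6.60430766e-01 -9.15924937e-01]
 [ 5.89741807e-04 -7.84863612e-01 -6.19668269e-01  8.45756010e-01]
 [ 0.00000000e+00  0.00000000e+00  0.00000000e+00  1.00000000e+00]]
wrist [[297.29477987   0.         276.84415888]
 [  0.         297.29477987 212.4477918 ]
 [  0.           0.           1.        ]] [[ 9.76880140e-04 -9.53406676e-01 -3.01686520e-01  7.64809349e-02]
 [ 9.99999508e-01  8.79053986e-04  4.60026256e-04 -9.37736034e-04]
 [-1.73393366e-04 -3.01686821e-01  9.53407065e-01 -1.80742456e-01]
 [ 0.00000000e+00  0.00000000e+00  0.00000000e+00  1.00000000e+00]]
```

View pics/top0.png

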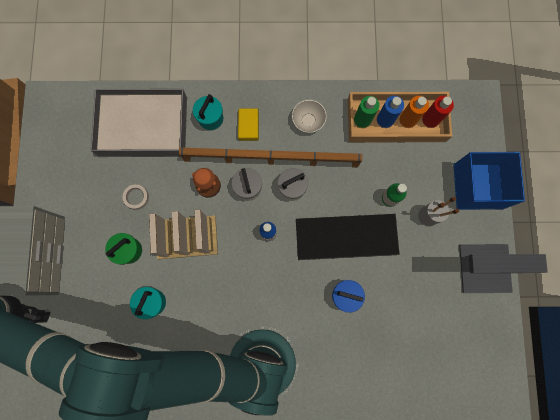

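View pics/side0.png

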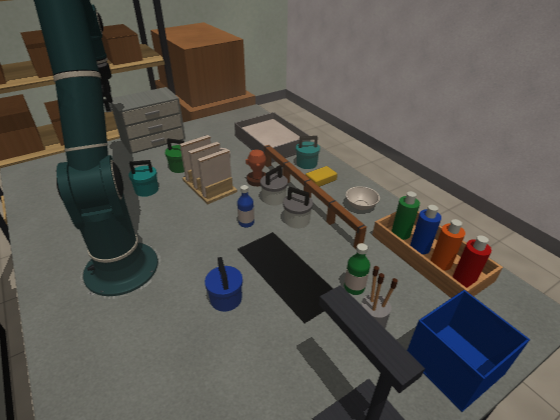

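View pics/wrist0.png

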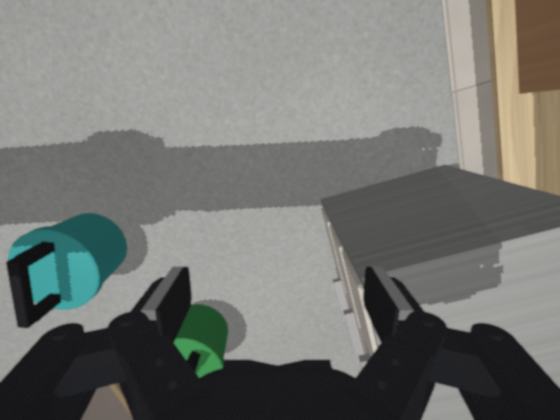

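The top view shows two white tubs at (246,183) and (292,183). The things that could be mistaken for them are blue (349,296), teal (208,112), teal (147,302) and green (122,248), all coloured, so the two white tubs are my choice. The head is at (206,182), the mat at (347,237), the rack with three canvases at (183,235), and the rest along row 155. Next is a close crop to check the choice.

```bash
python3 - <<'E'
import cv2
im=cv2.imread("pics/top0.png")
cv2.imwrite("pics/cropA.png",cv2.resize(im[140:270,140:300],None,fx=5,fy=4.5,interpolation=cv2.INTER_CUBIC)[:590])
cv2.imwrite("pics/cropB.png",cv2.resize(im[140:270,260:420],None,fx=5,fy=4.5,interpolation=cv2.INTER_CUBIC)[:590])
E
```

```text
(no output)
```

View pics/cropA.png

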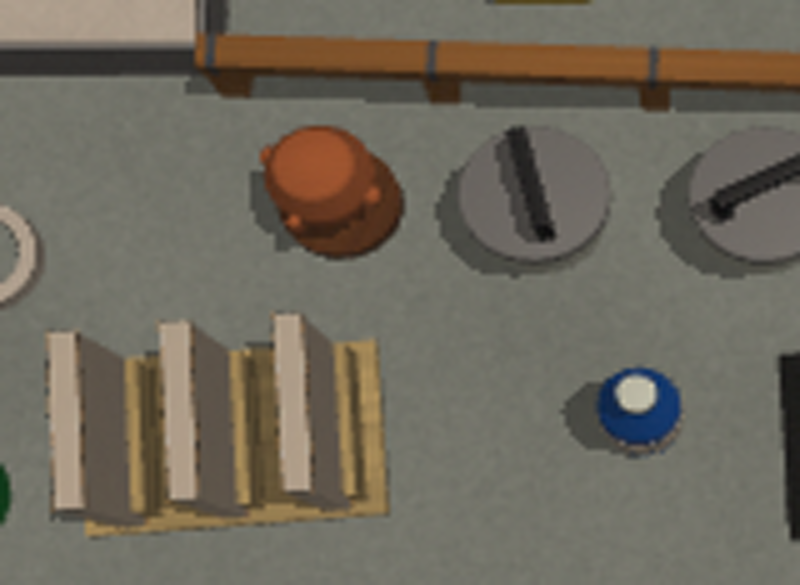

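View pics/cropB.png

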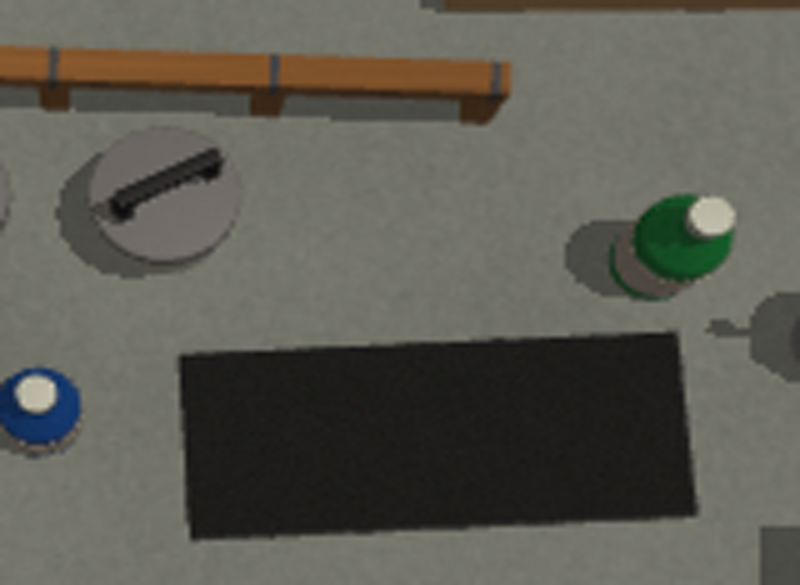

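```bash
cat > h.py <<'E'
import numpy as np, cv2
from bench import sense, snapshot, grip_point_offset
from scipy.spatial.transform import Rotation as R
def ray(s,px,z,T=None):
    K=s["K"]; T=s["world_from_camera"] if T is None else T
    px=np.atleast_2d(np.array(px,float))
    d=np.linalg.inv(K)@np.c_[px,np.ones(len(px))].T
    d=T[:3,:3]@d; o=T[:3,3]
    t=(z-o[2])/d[2]
    return (o[:,None]+d*t).T[:,:3]
def proj(s,P,T=None):
    T=s["world_from_camera"] if T is None else T
    P=np.atleast_2d(P); q=(P-T[:3,3])@T[:3,:3]
    u=(s["K"]@q.T).T; return u[:,:2]/u[:,2:]
def toolT(st=None):
    st=st or sense(); T=np.eye(4); T[:3,:3]=R.from_quat(st["ee_rot"]).as_matrix(); T[:3,3]=st["eef_pos"]; return T
def wrist(name=None):
    T=toolT(); s=snapshot("wrist"); s["world_from_camera"]=T@s["mount"]
    if name: cv2.imwrite(name,s["pixels"])
    return s
def snap(n,name=None):
    s=snapshot(n)
    if name: cv2.imwrite(name,s["pixels"])
    return s
def goto(x,y,zgrip,ydir=None):
    """zgrip: height of grasp point; ydir: world angle (deg) of the jaw axis. prints shift mm & turn deg"""
    st=sense(); T=toolT(st)
    g=np.array([x,y,zgrip+grip_point_offset])
    d=T[:3,:3].T@(g-T[:3,3])*1000
    turn=0
    if ydir is not None:
        yt=T[:3,1]; cur=np.degrees(np.arctan2(yt[1],yt[0]))
        # turn about tool z (down) by a lowers world yaw by a
        c=(cur-ydir)
        j7=np.degrees(st["joints"][6])
        radial=np.degrees(np.arctan2(y,x))
        opts=[]
        for k in (-360,-180,0,180,360):
            rel=ydir+k-radial
            opts.append((abs(rel),c-k))
        opts=[(abs(((ydir+k-radial)+0)),c-k) for k in (-540,-360,-180,0,180,360,540)]
        turn=min(opts)[1]
        turn=(turn+180)%360-180
        print("cur yaw",cur.round(1),"j7",j7.round(1))
    print("pos",st["eef_pos"].round(4),"t",round(st["clock"],2),"F",st["force"].round(1),"grip",st["grip_width"].round(4))
    print("SHIFT",d.round(1),"TURN",round(float(turn),1))
def info():
    st=sense(); print("t",round(st["clock"],2),"pos",st["eef_pos"].round(4),"F",st["force"].round(1),"grip",st["grip_width"].round(4),"j",st["joints"].round(2))
E
python3 - <<'E'
from h import *
s=snap("top","pics/top1.png"); im=s["pixels"]
hsv=cv2.cvtColor(im,cv2.COLOR_BGR2HSV)
m=cv2.inRange(hsv,(0,0,0),(180,255,45)); m[:205]=0;m[270:]=0;m[:,:285]=0;m[:,410:]=0
c=max(cv2.findContours(m,0,2)[0],key=cv2.contourArea)
b=cv2.boxPoints(cv2.minAreaRect(c)); print("mat",b, ray(s,b,.003).round(4), ray(s,cv2.minAreaRect(c)[0],.003))
# tub handles
for x0,x1 in((228,268),(270,312)):
    m=cv2.inRange(hsv,(0,0,0),(180,255,50)); mm=np.zeros_like(m); mm[165:202,x0:x1]=m[165:202,x0:x1]
    cs=sorted(cv2.findContours(mm,0,1)[0],key=cv2.contourArea)
    r=cv2.minAreaRect(cs[-1]); print("handle",r,ray(s,[r[0]],.125))
    bb=cv2.boxPoints(r);w=ray(s,bb,.127);e=[w[1]-w[0],w[2]-w[1]];e=max(e,key=np.linalg.norm);print(" len",np.linalg.norm(e),"ang",np.degrees(np.arctan2(e[1],e[0])))
# rail
m=cv2.inRange(hsv,(5,120,60),(18,255,255)); m[:140]=0;m[168:]=0;m[:,:170]=0;m[:,375:]=0
cv2.imwrite("pics/railm.png",m)
big=cv2.resize(im[145:170,175:370],None,fx=4,fy=16,interpolation=cv2.INTER_NEAREST); cv2.imwrite("pics/rail.png",big)
E
```

```text
mat [[295.39246 218.3043 ]
 [396.18536 213.06831]
 [398.30548 253.88026]
 [297.51257 259.11627]] [[ 0.4693 -0.1117  0.003 ]
 [ 0.4857 -0.4537  0.003 ]
 [ 0.3475 -0.454   0.003 ]
 [ 0.3317 -0.1173  0.003 ]] [[ 0.40799008 -0.28397585  0.003     ]]
handle ((245.558837890625, 180.7353057861328), (24.981168746948242, 3.6380343437194824), 75.96376037597656) [[0.57054267 0.04876381 0.125     ]]
 len 0.08103384086223375 ang -165.91771377326475
handle ((292.60943603515625, 180.7067413330078), (5.770615577697754, 24.642087936401367), 62.10273361206055) [[ 0.5700143  -0.09975206  0.125     ]]
 len 0.07841834683806899 ang -61.73315795103159
```

View pics/rail.png

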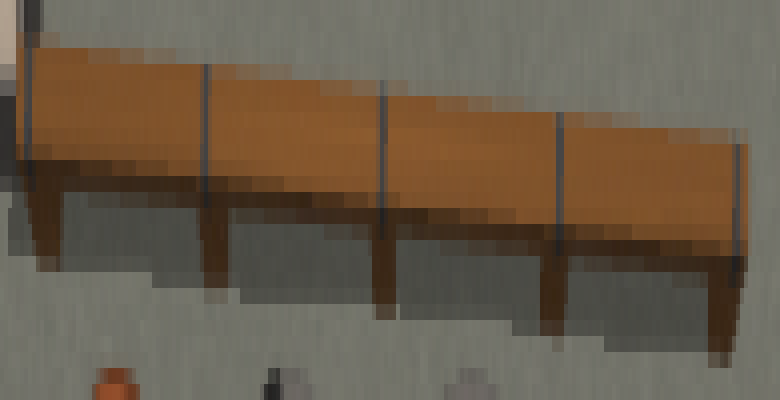

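```bash
python3 - <<'E'
from h import *
s=snap("top")
p=[(182.2,154.9),(226.6,156.2),(270.6,157.9),(314.9,159.2),(359.4,160.7)]
w=ray(s,p,.09); print(w.round(4), np.linalg.norm(np.diff(w,axis=0),axis=1))
c=(w[1:]+w[:-1])/2; print(c.round(4))
d=w[4]-w[0]; print("rail dir",np.degrees(np.arctan2(d[1],d[0])))
goto(.571,.0488,.23,104+90)
E
```

```text
[[ 0.6667  0.2591  0.09  ]
 [ 0.6618  0.114   0.09  ]
 [ 0.6554 -0.0297  0.09  ]
 [ 0.6504 -0.1743  0.09  ]
 [ 0.6448 -0.3194  0.09  ]] [0.14517308 0.14384335 0.14467144 0.14524916]
[[ 0.6642  0.1865  0.09  ]
 [ 0.6586  0.0422  0.09  ]
 [ 0.6529 -0.102   0.09  ]
 [ 0.6476 -0.2469  0.09  ]]
rail dir -92.17553339586607
cur yaw 73.6 j7 -3.2Traceback (most recent call last):
  File "<stdin>", line 7, in <module>
  File "h.py", line 45, in goto
    print("pos",st["eef_pos"].round(4),"t",round(st["clock"],2),"F",st["force"].round(1),"grip",st["grip_width"].round(4))
                                                                                                ^^^^^^^^^^^^^^^^^^^^^^
AttributeError: 'float' object has no attribute 'round'
```

```bash
sed -i 's/st\["grip_width"\].round(4)/round(float(st["grip_width"]),4)/' h.py; python3 - <<'E'
from h import *
goto(.571,.0488,.28,104)
E
```

```text
cur yaw 73.6 j7 -3.2
pos [0.1832 0.6234 0.1936] t 0.25 F [ 0.6 -0.4  0.2] grip 0.085
SHIFT [-534.1 -442.   -67.4] TURN 149.6
```

```bash
python3 - <<'E'
s=open('h.py').read()
i=s.index("        opts=[]"); j=s.index("        print(\"cur yaw\"")
s=s[:i]+'''        o=[]
        for k in (-360,-180,0,180,360):
            t=c+k
            rel=(cur-t)-radial; rel0=cur-np.degrees(np.arctan2(T[1,3],T[0,3])); rel0=(rel0+180)%360-180
            # unwrapped relative yaw after move
            r1=rel0+(-t)-(radial-np.degrees(np.arctan2(T[1,3],T[0,3])))
            if abs(r1)<140: o.append((abs(t),t,r1))
        o.sort(); turn=o[0][1]; print("opts(turn,rel)",[(round(float(a[1]),1),round(float(a[2]),1)) for a in o])
'''+s[j:]
open('h.py','w').write(s)
E
python3 -m inch '0 0 -67 0 1; -62 -40 -67 -10 1; -120 -80 -67 -20 1; -170 -130 -67 -30 1; -220 -175 -67 -30 1'
python3 - <<'E'
from h import *
goto(.571,.0488,.28,104); info()
E
```

```text
clock: 0.88
eef_pos: [0.3293, 0.4191, 0.261]
ee_rot: [-0.119, 0.993, 0.0, 0.0]
force: [0.0, 0.9, 0.9]
grip_width: 0.086
opts(turn,rel) [(-0.3, 99.1), (179.7, -80.9)]
cur yaw 103.7 j7 48.0
pos [0.3293 0.4191 0.261 ] t 0.88 F [0.  0.9 0.9] grip 0.086
SHIFT [-1.472e+02 -4.170e+02 -3.000e-01] TURN -0.3
t 0.88 pos [0.3293 0.4191 0.261 ] F [0.  0.9 0.9] grip 0.086 j [-0.95  0.21 -0.02  1.81  0.    1.12  0.84]
```

```bash
python3 -m inch '-20 -60 0 0 1; -40 -120 0 0 1; -63 -180 0 0 1; -85 -240 0 0 1; -106 -300 0 0 1'; python3 -m inch '-20 -60 0 0 1; -41 -117 0 0 1; -41 -117 0 0 1; -41 -117 0 0 1' 
python3 - <<'E'
from h import *
wrist("pics/w1.png"); snap("side","pics/s1.png"); goto(.571,.0488,.28,104)
E
```

```text
clock: 1.5
eef_pos: [0.4997, 0.1575, 0.2613]
ee_rot: [-0.119, 0.993, 0.0, 0.0]
force: [-0.0, 1.6, 0.4]
grip_width: 0.0856
clock: 2.0
eef_pos: [0.5658, 0.0557, 0.2606]
ee_rot: [-0.119, 0.993, 0.0, -0.0]
force: [0.2, 0.9, -0.0]
grip_width: 0.0855
opts(turn,rel) [(-0.2, 99.1), (179.8, -80.9)]
cur yaw 103.8 j7 99.1
pos [0.5656 0.057  0.2609] t 2.1 F [-0.6 -0.7  0.5] grip 0.0849
SHIFT [-3.3 -9.2 -0.5] TURN -0.2
```

View pics/w1.png

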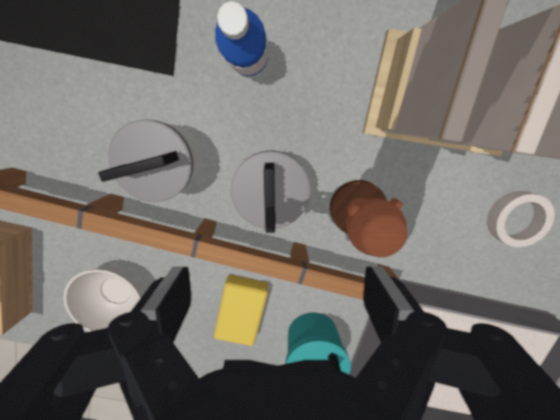

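The wrist view shows the first tub's lid at (270,187) with its handle bar from (270,165) to (270,230). The second tub is at (150,160), the head at (370,215) and the rail below. I'll cross-check the handle position against this view.

```bash
python3 - <<'E'
from h import *
s=wrist(); im=s["pixels"]
g=cv2.cvtColor(im,cv2.COLOR_BGR2GRAY)
for (x0,x1,y0,y1) in((250,290,150,240),(95,190,140,190)):
    mm=np.zeros_like(g); mm[y0:y1,x0:x1]=(g[y0:y1,x0:x1]<45)*255
    c=max(cv2.findContours(mm,0,1)[0],key=cv2.contourArea); r=cv2.minAreaRect(c)
    print(r, ray(s,[r[0]],.125,).round(4))
    w=ray(s,cv2.boxPoints(r),.127);e=max([w[1]-w[0],w[2]-w[1]],key=np.linalg.norm);print(np.linalg.norm(e),np.degrees(np.arctan2(e[1],e[0])))
t=snap("top");print(proj(t,[[.571,.0488,.125]]),proj(s,[[.571,.0488,.125],[.571,.0488,.127]]))
E
```

```text
((268.5, 217.0), (7.0, 26.0), 0.0) [[0.5957 0.0538 0.125 ]]
0.030567483684127723 -166.8607115219816
((168.15000915527344, 157.45001220703125), (9.17060375213623, 15.17893123626709), 71.56504821777344) [[ 0.5566 -0.0643  0.125 ]]
0.0163418245260379 121.42613533609266
[[245.54861252 180.59434681]] [[269.28549165 195.22041125]
 [269.24251188 195.67191789]]
```

```bash
python3 -m inch '-3 -9 40 0 1; -3 -9 80 0 1; -3 -9 120 0 1; -3 -9 120 0 1; -3 -9 120 0 1'; 
python3 - <<'E'
from h import *
wrist("pics/w2.png"); goto(.571,.0488,.121,104)
E
```

```text
clock: 2.82
eef_pos: [0.5723, 0.0478, 0.1425]
ee_rot: [-0.119, 0.993, 0.0, 0.001]
force: [0.2, -0.1, 0.4]
grip_width: 0.0852
opts(turn,rel) [(-0.3, 99.1), (179.7, -80.9)]
cur yaw 103.7 j7 102.4
pos [0.5726 0.0477 0.143 ] t 2.88 F [-0.2  0.3  0.2] grip 0.0856
SHIFT [ 1.5  1.4 40.7] TURN -0.3
```

View pics/w2.png

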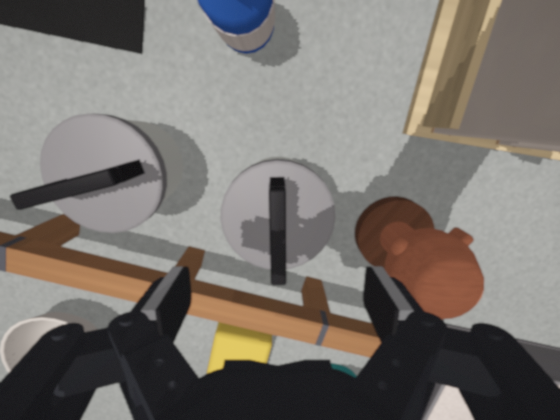

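```bash
python3 - <<'E'
from h import *
s=wrist(); print(ray(s,[(383,240),(392,270)],.11), ray(s,[(356,235)],.02))
T=toolT(); print((T@np.array([0,.057,0,1]))[:3],(T@np.array([0,-.057,0,1]))[:3])
print(ray(s,[(278,231)],.127))
E
```

```text
[[0.56613363 0.12996436 0.11      ]
 [0.58909098 0.14593666 0.11      ]] [[0.59649764 0.14196753 0.02      ]]
[0.55926452 0.10300127 0.14307739] [ 0.58616889 -0.00777849  0.14309026]
[[0.57177474 0.04728645 0.127     ]]
```

```bash
python3 -m inch '0 0 20 0 0.6; 0 0 41 0 0.6; 0 0 41 0 0.6; 0 0 41 0 0; 0 0 41 0 0' 60;  python3 -m inch '0 0 0 0 0;0 0 0 0 0;0 0 0 0 0; 0 0 -5 0 0; 0 0 -10 0 0'; python3 -m inch '0 0 -20 0 0;0 0 -40 0 0;0 0 -60 0 0; 0 0 -60 0 0'
python3 - <<'E'
from h import *
wrist("pics/w3.png"); snap("side","pics/s3.png"); snap("top","pics/t3.png");info()
E
```

```text
clock: 3.55
eef_pos: [0.5723, 0.0473, 0.1013]
ee_rot: [-0.119, 0.993, 0.0, 0.001]
force: [-0.2, -0.5, -0.2]
grip_width: 0.0154
clock: 4.18
eef_pos: [0.5714, 0.0471, 0.1104]
ee_rot: [-0.119, 0.993, -0.0, 0.0]
force: [0.6, 0.6, 0.0]
grip_width: -0.0
clock: 4.68
eef_pos: [0.5726, 0.0473, 0.1718]
ee_rot: [-0.119, 0.993, 0.0, 0.002]
force: [0.0, -0.3, 0.9]
grip_width: -0.0
t 4.83 pos [0.5707 0.0471 0.1692] F [-0.  -0.2 -0.4] grip 0.0001 j [-0.36  0.37  0.28  1.84 -0.12  0.96  1.78]
```

View pics/s3.png

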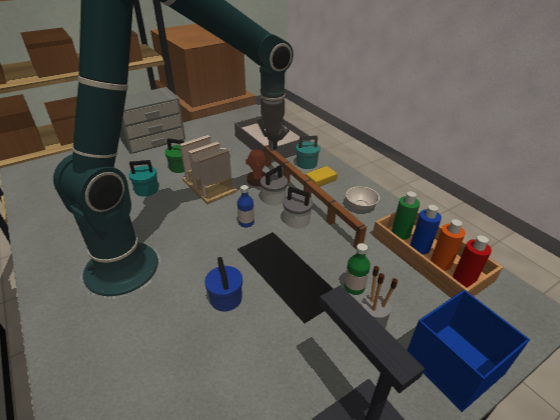

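View pics/w3.png

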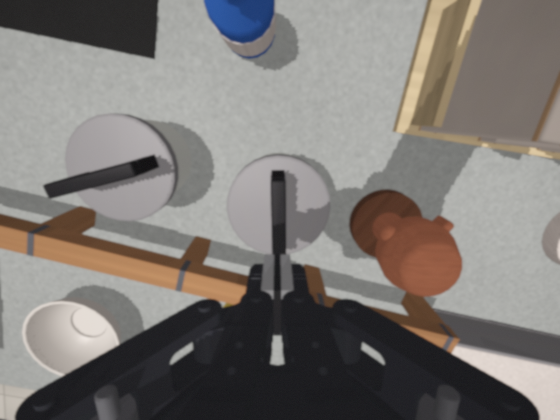

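The grasp missed: the fingers shut fully and the tub hasn't moved. I'll cross-check the geometry with the fixed cameras.

```bash
python3 - <<'E'
from h import *
s=snap("side"); t=snap("top"); p=sense()["eef_pos"]
print("tcp",p,"side",proj(s,p),"top",proj(t,p))
for P in ([.571,.0488,.127],[.571,.0488,.0]): print(proj(s,[P]))
for n,q,(x0,x1,y0,y1),c in(("s",s,(220,340,90,230),proj(s,p)[0]),("t",t,(190,310,130,210),proj(t,p)[0])):
    im=q["pixels"].copy(); im=cv2.resize(im[y0:y1,x0:x1],None,fx=4.2,fy=4.2,interpolation=cv2.INTER_CUBIC)
    c=((c-[x0,y0])*4.2).astype(int); cv2.circle(im,tuple(int(v) for v in c),3,(0,255,255),-1); 
    b=((proj(q,[[.571,.0488,.127]])[0]-[x0,y0])*4.2).astype(int); cv2.circle(im,tuple(int(v) for v in b),3,(255,0,255),-1)
    cv2.imwrite(f"pics/dbg_{n}.png",im)
E
```

```text
tcp [0.57063178 0.04713149 0.16901445] side [[271.82193109 159.88441667]] top [[245.0450911  177.27053924]]
[[271.69158722 169.98388775]]
[[271.79925359 198.9291025 ]]
```

View pics/dbg_s.png

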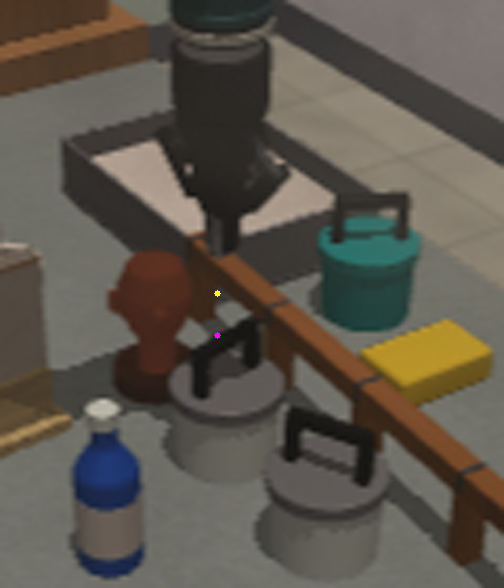

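View pics/dbg_t.png

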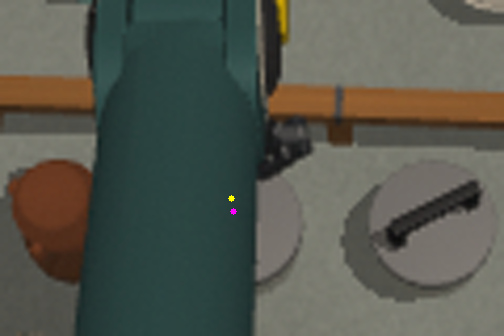

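```bash
python3 - <<'E'
from h import *
T=toolT(); s=snap("side"); w=wrist("pics/w4.png")
print("tcp in wrist",proj(w,T[:3,3]))
im=w["pixels"]; cv2.imwrite("pics/w4c.png",cv2.resize(im[140:420,140:420],None,fx=2.1,fy=2.1))
def rays(q,p):
    d=q["world_from_camera"][:3,:3]@np.linalg.inv(q["K"])@np.array([*p,1]); return q["world_from_camera"][:3,3],d/np.linalg.norm(d)
o1,d1=rays(s,(273,149.8)); 
for v in (250,258,266):
    o2,d2=rays(w,(278,v)); A=np.c_[d1,-d2]; l=np.linalg.lstsq(A,o2-o1,rcond=None)[0]
    print(v,o1+d1*l[0],o2+d2*l[1])
E
```

```text
tcp in wrist [[278.53522754 241.08438865]]
250 [0.57090538 0.03991535 0.21175066] [0.55988712 0.0439933  0.20730466]
258 [0.57250634 0.04242565 0.21008559] [0.56466835 0.04516503 0.20667934]
266 [0.57403    0.04481476 0.20850091] [0.5694196  0.04632828 0.20634985]
```

View pics/w4c.png

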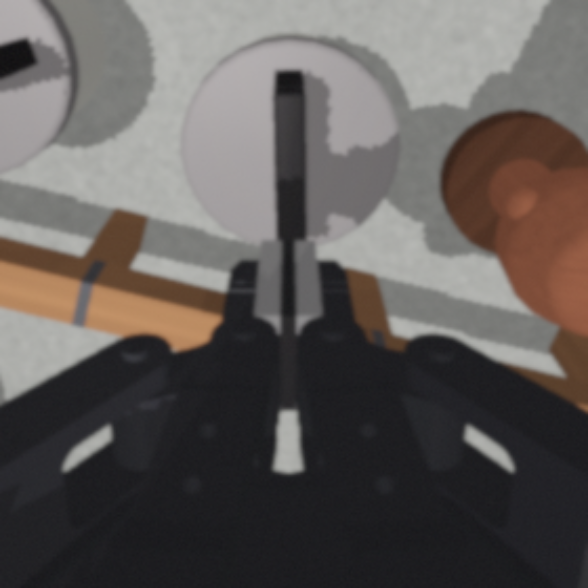

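Both views agree: the fingertips sit about 40 mm above (behind) the reported TCP, near z≈0.209 with the TCP reported at 0.169. The fingers therefore closed above the bar. I'll correct the height and go down in steps, checking in the side view.

```bash
python3 -m inch '0 0 0 0 0.6; 0 0 20 0 0.6; 0 0 50 0 0.6; 0 0 80 0 0.6; 0 0 80 0 0.6'; 
python3 - <<'E'
from h import *
s=snap("side"); w=wrist("pics/w5.png"); info()
cv2.imwrite("pics/s5.png",cv2.resize(s["pixels"][90:230,200:340],None,fx=4.2,fy=4.2,interpolation=cv2.INTER_CUBIC))
E
```

```text
clock: 5.65
eef_pos: [0.5693, 0.0469, 0.0879]
ee_rot: [-0.119, 0.993, -0.0, -0.003]
force: [-0.1, -1.2, -0.2]
grip_width: 0.0512
t 5.75 pos [0.5717 0.0471 0.0905] F [ 0.7 -0.1  1.1] grip 0.0515 j [-0.34  0.47  0.26  1.89 -0.16  0.8   1.81]
```

View pics/s5.png

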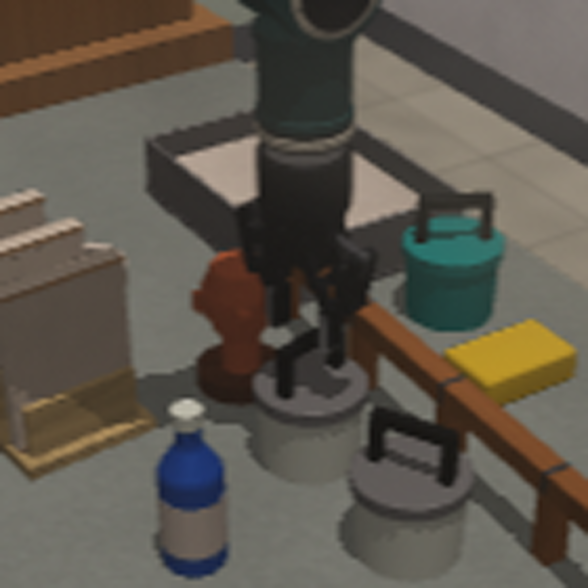

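View pics/w5.png

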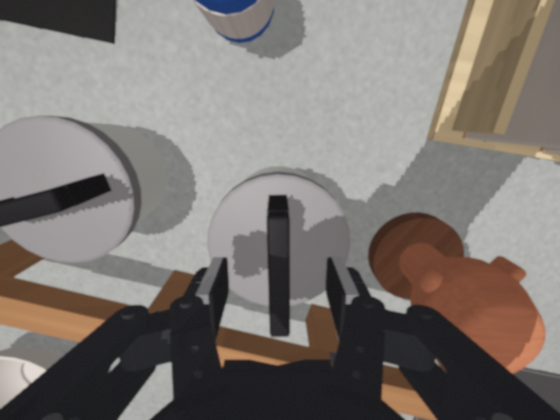

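```bash
python3 -m inch '0 0 15 0 0.6; 0 0 28 0 0.6; 0 0 28 0 0; 0 0 28 0 0; 0 0 28 0 0' 60;  python3 -m inch '0 0 0 0 0;0 0 0 0 0;0 0 -5 0 0; 0 0 -10 0 0;0 0 -10 0 0'
```

```text
clock: 6.38
eef_pos: [0.5713, 0.0473, 0.0621]
ee_rot: [-0.119, 0.993, 0.0, 0.0]
force: [-0.3, -0.2, -1.3]
grip_width: 0.0107
clock: 7.0
eef_pos: [0.5717, 0.0471, 0.0725]
ee_rot: [-0.119, 0.993, 0.0, 0.001]
force: [0.6, 0.5, -2.9]
grip_width: 0.0115
```

```bash
python3 -m inch '0 0 -30 0 0;0 0 -65 0 0;0 0 -100 0 0; 0 0 -135 0 0; 0 0 -165 0 0'
python3 - <<'E'
from h import *
goto(.412,-.364,.20,44); s=snap("side","pics/s6.png"); t=snap("top")
print(ray(t,[(393,200),(433,216),(270,237)],0))
E
```

```text
clock: 7.62
eef_pos: [0.5712, 0.0471, 0.2383]
ee_rot: [-0.119, 0.993, 0.0, 0.0]
force: [0.5, 0.0, -2.7]
grip_width: 0.0108
opts(turn,rel) [(59.6, 85.5), (239.6, -94.5)]
cur yaw 103.6 j7 100.6
pos [0.5712 0.0471 0.2383] t 7.62 F [ 0.5  0.  -2.7] grip 0.0108
SHIFT [ 251.5 -362.    56.8] TURN 59.6
[[ 0.53155914 -0.44582581  0.        ]
 [ 0.47560417 -0.57902758  0.        ]
 [ 0.40644122 -0.02573525  0.        ]]
```

View pics/s6.png

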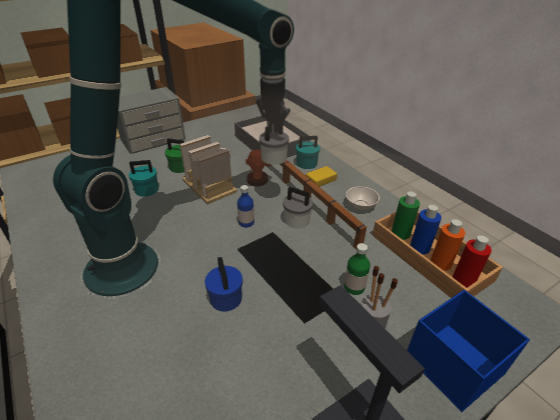

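Tub A is lifted and hanging clear at (273,148), and everything else is in place. Now I'll carry it to the mat.

```bash
python3 -m inch '28 -40 0 8 0;56 -80 0 16 0;84 -120 0 24 0;112 -160 0 32 0;140 -200 0 40 0'; python3 - <<'E'
from h import *
goto(.412,-.364,.20,44)
E
```

```text
clock: 8.35
eef_pos: [0.4807, -0.1813, 0.2355]
ee_rot: [0.23, 0.973, -0.0, -0.001]
force: [0.7, -0.6, -2.9]
grip_width: 0.0109
opts(turn,rel) [(19.4, 85.5), (199.4, -94.5)]
cur yaw 63.4 j7 87.0
pos [ 0.4807 -0.1813  0.2355] t 8.35 F [ 0.7 -0.6 -2.9] grip 0.0109
SHIFT [ -20.6 -194.1   54.2] TURN 19.4
```

```bash
python3 -m inch '-5 -40 0 7 0;-10 -85 0 13 0;-15 -130 0 19 0;-20 -170 0 19 0;-21 -194 0 19 0'; python3 -m inch '0 0 0 0 0;0 0 40 0 0;0 0 80 0 0;0 0 120 0 0;0 0 145 0 0';python3 - <<'E'
from h import *
goto(.412,-.364,.0657+.0187,44); wrist("pics/w7.png");snap("side","pics/s7.png")
E
```

```text
clock: 8.98
eef_pos: [0.413, -0.365, 0.2354]
ee_rot: [0.387, 0.922, -0.0, -0.001]
force: [0.3, 0.1, -2.5]
grip_width: 0.011
clock: 9.6
eef_pos: [0.4142, -0.3609, 0.0889]
ee_rot: [0.385, 0.923, 0.001, -0.002]
force: [0.4, 1.0, -2.6]
grip_width: 0.0106
opts(turn,rel) [(0.7, 85.5), (180.7, -94.5)]
cur yaw 44.7 j7 101.4
pos [ 0.4142 -0.3609  0.0889] t 9.6 F [ 0.4  1.  -2.6] grip 0.0106
SHIFT [-0.8 -3.7 23.2] TURN 0.7
```

View pics/s7.png

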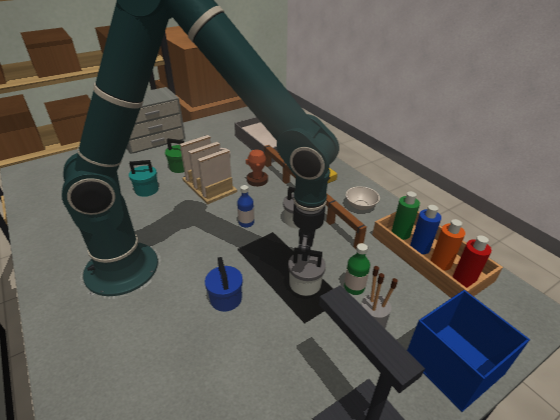

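View pics/w7.png

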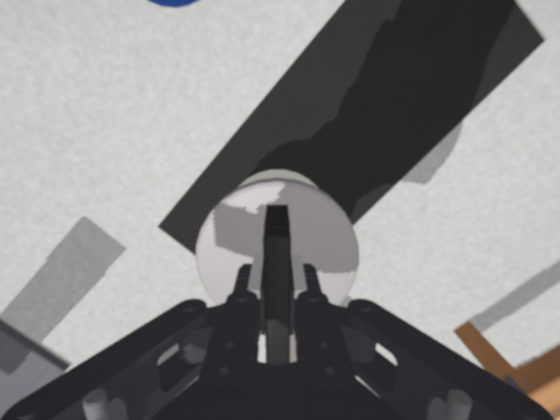

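```bash
python3 -m inch '0 0 10 0 0;0 0 18 0 0;0 0 22 0 0;0 0 24 0 0;0 0 24 0 0'; python3 - <<'E'
from h import *
info()
E
```

```text
clock: 10.32
eef_pos: [0.4151, -0.3634, 0.0681]
ee_rot: [0.386, 0.923, 0.0, 0.0]
force: [-0.2, -0.2, -4.2]
grip_width: 0.0111
t 10.32 pos [ 0.4151 -0.3634  0.0681] F [-0.2 -0.2 -4.2] grip 0.0111 j [ 0.21  0.52  0.57  1.97 -0.4   0.76  1.79]
```

```bash
python3 -m inch '0 0 2 0 0;0 0 3 0 0;0 0 3 0 0'; python3 -m inch '0 0 1 0 0;0 0 1 0 0'
```

```text
clock: 10.7
eef_pos: [0.4151, -0.3633, 0.0651]
ee_rot: [0.386, 0.923, 0.0, 0.0]
force: [-0.5, 0.3, -1.0]
grip_width: 0.0111
clock: 10.95
eef_pos: [0.4153, -0.3631, 0.065]
ee_rot: [0.386, 0.923, 0.001, 0.0]
force: [-3.0, 3.5, 7.9]
grip_width: 0.0107
```

```bash
python3 -m inch '0 0 -1 0 0;0 0 -1 0 0.6;0 0 -1 0 0.6;0 0 -1 0 0.6;0 0 -1 0 0.6'; python3 -m inch '0 0 -30 0 0.6;0 0 -70 0 0.6;0 0 -120 0 0.6;0 0 -180 0 0.8;0 0 -200 0 1'; python3 - <<'E'
from h import *
goto(.57,-.0998,.28,28.3); wrist("pics/w8.png");snap("side","pics/s8.png");snap("top","pics/t8.png")
E
```

```text
clock: 11.58
eef_pos: [0.415, -0.3634, 0.0649]
ee_rot: [0.386, 0.923, -0.0, 0.0]
force: [0.5, -0.1, 0.6]
grip_width: 0.0516
clock: 12.2
eef_pos: [0.416, -0.3647, 0.2688]
ee_rot: [0.386, 0.923, -0.0, 0.003]
force: [0.7, 0.1, -1.4]
grip_width: 0.0837
opts(turn,rel) [(16.3, 38.2)]
cur yaw 44.6 j7 92.8
pos [ 0.416  -0.3647  0.2688] t 12.2 F [ 0.7  0.1 -1.4] grip 0.0837
SHIFT [ 80.6 295.6   7.6] TURN 16.3
```

View pics/w8.png

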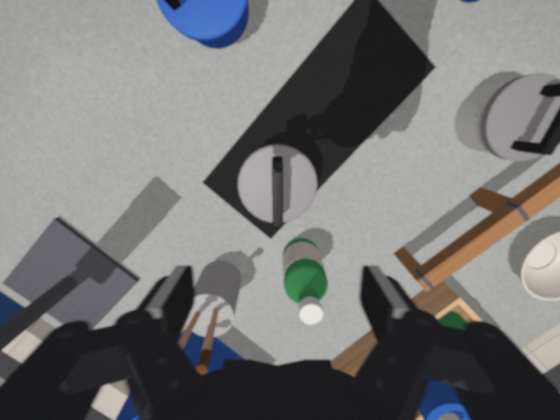

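View pics/t8.png

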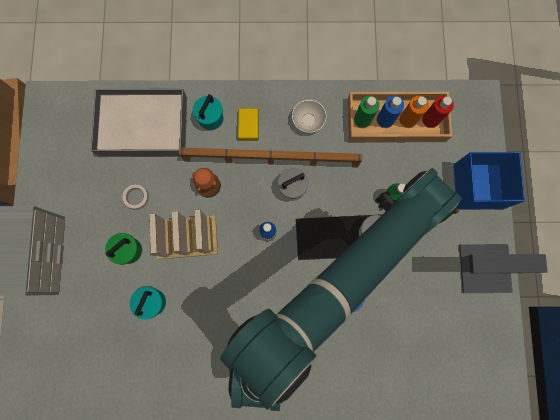

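```bash
python3 -m inch '16 55 0 5 1;32 110 0 10 1;48 170 0 16 1;64 230 0 16 1;80 270 0 16 1'; python3 -m inch '0 12 0 0 1;0 25 0 0 1;0 25 0 0 1;'; python3 - <<'E'
from h import *
w=wrist("pics/w9.png");t=snap("top","pics/t9.png"); s=snap("side","pics/s9.png")
goto(.57,-.0998,.28,28.3);print(proj(w,[[.57,-.0998,.127]]))
E
```

```text
clock: 12.98
eef_pos: [0.5512, -0.1132, 0.2628]
ee_rot: [0.509, 0.861, -0.001, -0.001]
force: [0.8, -0.8, -0.6]
grip_width: 0.0854
clock: 13.35
eef_pos: [0.5729, -0.1057, 0.2642]
ee_rot: [0.511, 0.86, -0.001, -0.0]
force: [-0.6, 0.4, -0.0]
grip_width: 0.0853
opts(turn,rel) [(0.2, 38.2)]
cur yaw 28.5 j7 45.9
pos [ 0.5722 -0.1063  0.2649] t 13.5 F [ 1.   1.  -0.3] grip 0.0854
SHIFT [6.8 1.1 3.6] TURN 0.2
[[277.30773725 185.24033246]]
```

View pics/w9.png

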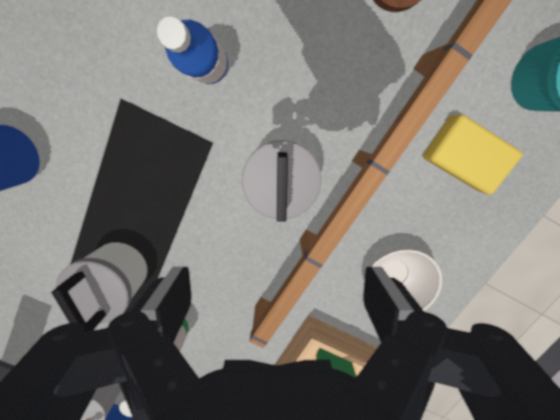

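View pics/s9.png

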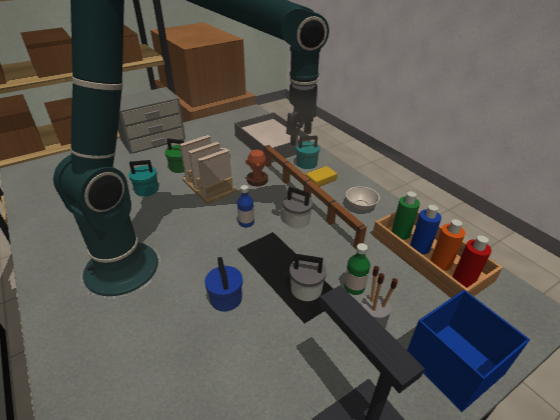

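```bash
python3 -m inch '5 5 40 0 1; 5 5 80 0 0.6;5 5 120 0 0.6;5 5 160 0 0.6;5 5 175 0 0.6';  python3 - <<'E'
from h import *
w=wrist("pics/w10.png"); info(); print(proj(w,[[.57,-.0998,.127]]))
E
```

```text
clock: 14.12
eef_pos: [0.5731, -0.0986, 0.0881]
ee_rot: [0.511, 0.86, -0.001, -0.001]
force: [-0.1, -0.6, -0.4]
grip_width: 0.0511
t 14.18 pos [ 0.573  -0.0984  0.0875] F [-1.   0.1 -1. ] grip 0.0516 j [-0.28  0.52  0.52  1.88 -0.34  0.83  0.91]
[[270.56396775 267.43475868]]
```

View pics/w10.png

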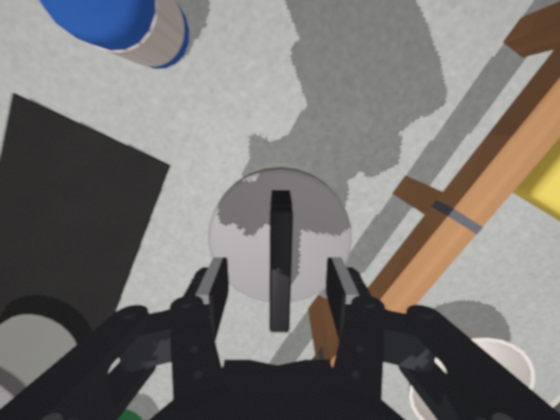

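The bar is centred between the pads, at (281,262). Next I'll go down and close.

```bash
python3 -m inch '0 1 15 0 0.6; 0 1 25 0 0.6; 0 1 25 0 0; 0 1 25 0 0; 0 1 25 0 0' 60;  python3 -m inch '0 0 0 0 0;0 0 0 0 0;0 0 -5 0 0; 0 0 -10 0 0;0 0 -10 0 0'
```

```text
clock: 14.8
eef_pos: [0.5758, -0.0977, 0.0655]
ee_rot: [0.51, 0.86, 0.0, 0.0]
force: [-1.4, 0.8, 1.9]
grip_width: 0.011
clock: 15.42
eef_pos: [0.576, -0.0973, 0.0752]
ee_rot: [0.51, 0.86, 0.0, 0.0]
force: [0.1, 0.2, -3.6]
grip_width: 0.0109
```

```bash
python3 -m inch '0 0 -30 0 0;0 0 -65 0 0;0 0 -100 0 0; 0 0 -135 0 0; 0 0 -160 0 0'
python3 - <<'E'
from h import *
goto(.406,-.203,.25,35)
E
```

```text
clock: 16.05
eef_pos: [0.5759, -0.0975, 0.2364]
ee_rot: [0.51, 0.86, 0.0, 0.001]
force: [0.1, -0.7, -4.6]
grip_width: 0.0111
opts(turn,rel) [(-6.4, 61.6), (173.6, -118.4)]
cur yaw 28.6 j7 46.2
pos [ 0.5759 -0.0975  0.2364] t 16.05 F [ 0.1 -0.7 -4.6] grip 0.0111
SHIFT [ -11.2 -199.7    4.9] TURN -6.4
```

```bash
python3 -m inch '-2 -40 0 0 0;-5 -80 0 0 0;-8 -120 0 0 0; -10 -160 0 0 0; -11 -195 0 0 0'; python3 -m inch '0 -5 0 0 0;0 -5 40 0 0;0 -5 80 0 0;0 -5 120 0 0;0 -5 145 0 0'
python3 - <<'E'
from h import *
goto(.406,-.203,.0685+.0187);snap("side","pics/s11.png")
E
```

```text
clock: 16.68
eef_pos: [0.4082, -0.2012, 0.2348]
ee_rot: [0.511, 0.86, 0.0, -0.0]
force: [0.6, 0.5, -3.7]
grip_width: 0.011
clock: 17.3
eef_pos: [0.4051, -0.2021, 0.0881]
ee_rot: [0.51, 0.86, -0.0, -0.001]
force: [-0.0, -0.2, -3.9]
grip_width: 0.0107
pos [ 0.4051 -0.2021  0.0881] t 17.3 F [-0.  -0.2 -3.9] grip 0.0107
SHIFT [-1.2  0.4 19.6] TURN 0.0
```

View pics/s11.png

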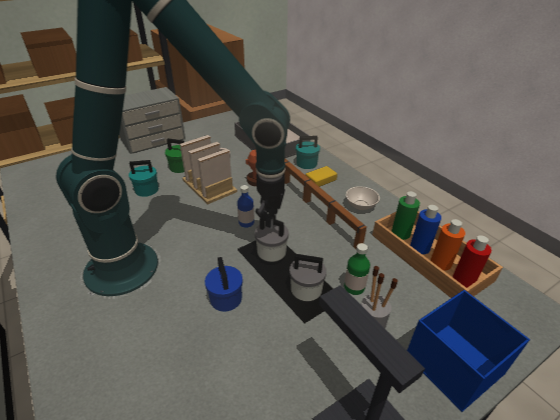

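```bash
python3 -m inch '0 0 10 0 0;0 0 16 0 0;0 0 19 0 0;0 0 20 0 0;0 0 20 0 0'; python3 -m inch '0 0 1 0 0;0 0 1 0 0'
```

```text
clock: 17.98
eef_pos: [0.4057, -0.203, 0.0703]
ee_rot: [0.51, 0.86, 0.0, 0.0]
force: [-0.6, 0.3, -4.7]
grip_width: 0.0107
clock: 18.23
eef_pos: [0.4055, -0.2029, 0.069]
ee_rot: [0.51, 0.86, 0.0, 0.0]
force: [-0.2, -0.4, -4.0]
grip_width: 0.0109
```

```bash
python3 -m inch '0 0 1 0 0;0 0 2 0 0;0 0 2 0 0'
```

```text
clock: 18.6
eef_pos: [0.4053, -0.2033, 0.0683]
ee_rot: [0.511, 0.86, 0.001, -0.0]
force: [-6.6, 2.0, 17.4]
grip_width: 0.011
```

```bash
python3 -m inch '0 0 -1 0 0;0 0 -1 0 0.6;0 0 -1 0 0.6;0 0 -1 0 0.6;0 0 -1 0 0.6'; python3 -m inch '0 0 -30 0 0.6;0 0 -70 0 0.6;0 0 -120 0 0.6;0 0 -180 0 0.6;0 0 -240 0 0.6'; python3 - <<'E'
from h import *
snap("top","pics/t12.png");goto(.45,.20,.32,88)
E
```

```text
clock: 19.23
eef_pos: [0.4055, -0.2029, 0.0679]
ee_rot: [0.51, 0.86, -0.0, 0.0]
force: [-0.4, 0.2, 0.7]
grip_width: 0.051
clock: 19.85
eef_pos: [0.405, -0.2029, 0.3098]
ee_rot: [0.511, 0.86, 0.0, 0.0]
force: [1.9, 0.3, 0.6]
grip_width: 0.0514
opts(turn,rel) [(-59.4, 64.0), (120.6, -116.0)]
cur yaw 28.6 j7 50.7
pos [ 0.4089 -0.205   0.3173] t 19.9 F [ 3.9 -1.7  6.4] grip 0.051
SHIFT [336.2 229.5  15.8] TURN -59.4
```

View pics/t12.png

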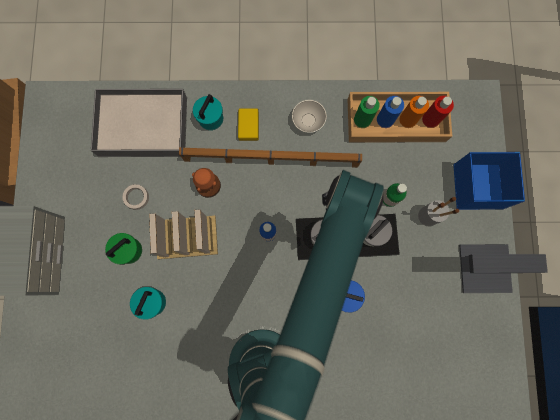

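```bash
python3 -m inch '55 38 0 -10 0.6;110 76 0 -20 0.6;165 114 0 -30 0.6;220 152 0 -40 0.6;275 190 0 -50 0.6'; python3 - <<'E'
from h import *
t=snap("top")
print(ray(t,[(198.6,229.3),(175.8,231.3),(153.2,233.3)],.172).round(4)); a=ray(t,[(197.8,210),(199.2,248.9)],.172); d=a[0]-a[1];print(np.linalg.norm(d),np.degrees(np.arctan2(d[1],d[0])))
goto(.40,.13,.32,94)
E
```

```text
clock: 20.52
eef_pos: [0.4381, 0.1098, 0.3081]
ee_rot: [0.096, 0.995, 0.0, 0.0]
force: [1.5, -0.5, 1.3]
grip_width: 0.0513
[[0.4102 0.1845 0.172 ]
 [0.4045 0.2524 0.172 ]
 [0.3988 0.3197 0.172 ]]
0.11761681680464221 3.5629439787467794
opts(turn,rel) [(-14.1, 76.0), (165.9, -104.0)]
cur yaw 79.9 j7 60.9
pos [0.4378 0.119  0.3076] t 20.57 F [0.2 6.6 0.8] grip 0.0512
SHIFT [39.1  4.2  6.3] TURN -14.1
```

```bash
python3 - <<'E'
from h import *
goto(.4103,.1845,.30,94.5)
E
python3 -m inch '10 25 0 -8 0.6;20 50 0 -14 0.6;30 65 0 -14 0.6;30 65 0 -14 0.6'; python3 - <<'E'
from h import *
w=wrist("pics/w13.png");goto(.4103,.1845,.30,94.5); print(proj(w,[[.4103,.1845,.172]]))
E
```

```text
opts(turn,rel) [(-14.6, 70.3), (165.4, -109.7)]
cur yaw 79.9 j7 60.9
pos [0.4378 0.119  0.3076] t 20.57 F [0.2 6.6 0.8] grip 0.0512
SHIFT [38.6 59.6 26.5] TURN -14.6
clock: 21.08
eef_pos: [0.4211, 0.1781, 0.3076]
ee_rot: [-0.024, 1.0, -0.0, -0.0]
force: [0.2, -0.2, -0.0]
grip_width: 0.0513
opts(turn,rel) [(-1.9, 70.3), (178.1, -109.7)]
cur yaw 92.6 j7 66.1
pos [0.4216 0.1771 0.3078] t 21.12 F [ 0.  -0.4  0.5] grip 0.0512
SHIFT [10.9  7.9 26.5] TURN -1.9
[[284.16280286 182.70482303]]
```

View pics/w13.png

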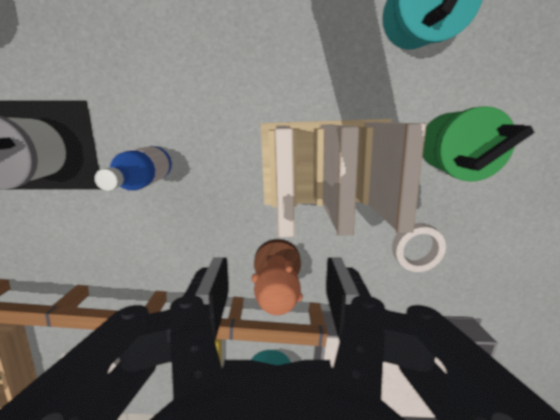

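```bash
python3 -m inch '11 9 50 -2 0.6;11 9 100 -2 0.6;11 9 100 -2 0.6'; python3 - <<'E'
from h import *
w=wrist("pics/w14.png");goto(.4103,.1845,.1047,94.5); print(proj(w,[[.4103,.1845,.172]]))
E
```

```text
clock: 21.5
eef_pos: [0.4083, 0.1835, 0.2055]
ee_rot: [-0.039, 0.999, -0.002, -0.003]
force: [0.2, 0.0, 0.6]
grip_width: 0.0515
opts(turn,rel) [(0.0, 70.3), (180.0, -109.7)]
cur yaw 94.5 j7 68.2
pos [0.4102 0.1846 0.2078] t 21.55 F [0.2 0.2 1.3] grip 0.051
SHIFT [-3.000e-01  1.000e-01  1.218e+02] TURN 0.0
[[279.4529662  226.53587978]]
```

View pics/w14.png

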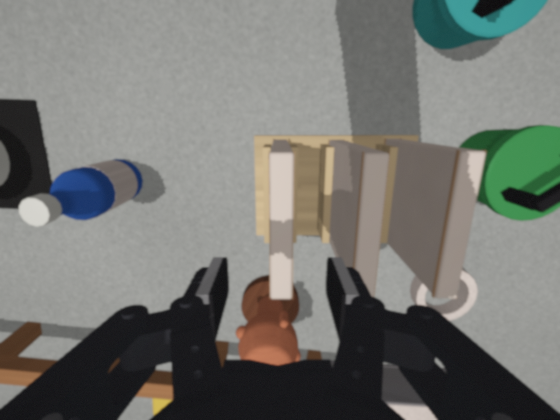

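```bash
python3 -m inch '0 1 40 0 0.6;0 1 80 0 0.6;0 1 110 0 0.6;0 1 121 0 0.6;0 1 121 0 0.6'; python3 -m inch '0 0 0 0 0;0 0 0 0 0;0 0 0 0 0;0 0 0 0 0;0 0 0 0 0' 60; python3 -m inch '0 0 -10 0 0;0 0 -30 0 0;0 0 -60 0 0;0 0 -90 0 0;0 0 -120 0 0'; python3 - <<'E'
from h import *
wrist("pics/w15.png"); snap("side","pics/s15.png"); info()
E
```

```text
clock: 22.18
eef_pos: [0.4114, 0.1873, 0.0881]
ee_rot: [-0.04, 0.999, 0.0, 0.001]
force: [0.1, -0.1, 0.8]
grip_width: 0.0512
clock: 22.8
eef_pos: [0.4112, 0.1874, 0.0883]
ee_rot: [-0.04, 0.999, 0.001, 0.001]
force: [-0.4, -1.7, 6.7]
grip_width: 0.0176
clock: 23.42
eef_pos: [0.4099, 0.1868, 0.2085]
ee_rot: [-0.04, 0.999, 0.0, 0.0]
force: [-0.1, 0.5, -1.1]
grip_width: 0.0172
t 23.52 pos [0.412  0.188  0.2104] F [ 0.5  0.1 -1.4] grip 0.0172 j [-0.78  0.1   0.3   2.07 -0.04  0.97  1.19]
```

View pics/s15.png

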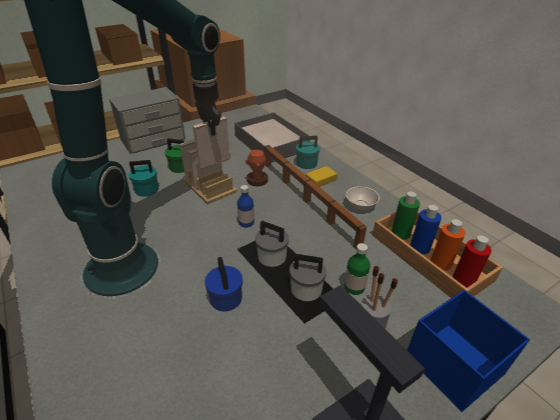

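View pics/w15.png

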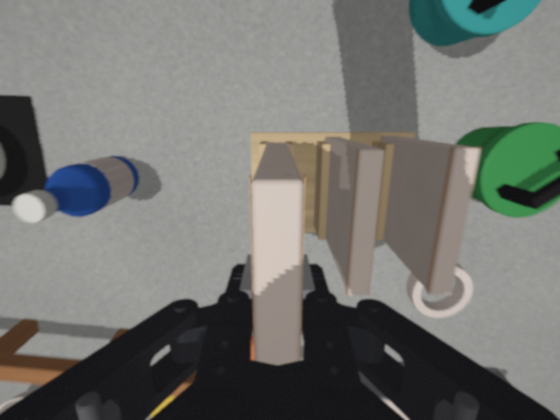

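```bash
python3 -m inch '0 0 -30 0 0;0 0 -60 0 0;0 0 -60 0 0';python3 - <<'E'
from h import *
goto(.6086,-.2454,.265,-2.18)
E
```

```text
clock: 23.9
eef_pos: [0.4109, 0.1874, 0.2683]
ee_rot: [-0.04, 0.999, 0.001, 0.001]
force: [-0.0, -0.2, -1.1]
grip_width: 0.0172
opts(turn,rel) [(96.8, 19.8)]
cur yaw 94.6 j7 66.7
pos [0.4109 0.1874 0.2683] t 23.9 F [-0.  -0.2 -1.1] grip 0.0172
SHIFT [-162.1 -447.4   21.6] TURN 96.8
```

```bash
python3 -m inch '-16 -45 0 10 0;-32 -90 0 20 0;-48 -134 0 30 0;-65 -179 0 40 0;-81 -224 0 50 0';python3 - <<'E'
from h import *
goto(.6086,-.2454,.285,-2.18)
E
```

```text
clock: 24.52
eef_pos: [0.5084, -0.0311, 0.2653]
ee_rot: [0.388, 0.922, -0.001, -0.001]
force: [0.3, 0.2, -1.6]
grip_width: 0.0172
opts(turn,rel) [(46.5, 19.8)]
cur yaw 44.3 j7 50.0
pos [ 0.5084 -0.0311  0.2653] t 24.52 F [ 0.3  0.2 -1.6] grip 0.0172
SHIFT [-223.3  -78.    -1.2] TURN 46.5
```

```bash
python3 -m inch '-45 -16 0 10 0;-90 -32 0 20 0;-135 -47 0 30 0;-180 -63 0 40 0;-223 -78 0 46 0';python3 - <<'E'
from h import *
goto(.6086,-.2454,.285,-2.18)
E
```

```text
clock: 25.15
eef_pos: [0.6098, -0.2443, 0.2646]
ee_rot: [0.717, 0.697, -0.001, -0.001]
force: [1.6, 0.4, -1.7]
grip_width: 0.0173
opts(turn,rel) [(0.6, 19.8)]
cur yaw -1.6 j7 34.3
pos [ 0.6098 -0.2443  0.2646] t 25.15 F [ 1.6  0.4 -1.7] grip 0.0173
SHIFT [-1.1 -1.1 -1.7] TURN 0.6
```

```bash
python3 -m inch '-1 -1 40 1 0;-1 -1 80 1 0;-1 -1 120 1 0;-1 -1 150 1 0;-1 -1 170 1 0';python3 - <<'E'
from h import *
goto(.6086,-.2454,.0765+.0187,-2.18); wrist("pics/w16.png"); snap("side","pics/s16.png"); snap("top","pics/t16.png")
E
```

```text
clock: 25.78
eef_pos: [0.6071, -0.2436, 0.0936]
ee_rot: [0.722, 0.692, -0.001, -0.002]
force: [0.7, -0.6, -1.1]
grip_width: 0.0175
opts(turn,rel) [(-0.2, 19.8)]
cur yaw -2.4 j7 39.3
pos [ 0.6071 -0.2436  0.0936] t 25.77 F [ 0.7 -0.6 -1.1] grip 0.0175
SHIFT [-1.7  1.7 17. ] TURN -0.2
```

View pics/s16.png

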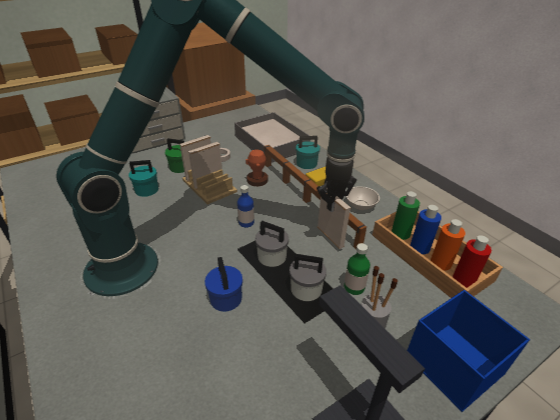

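View pics/w16.png

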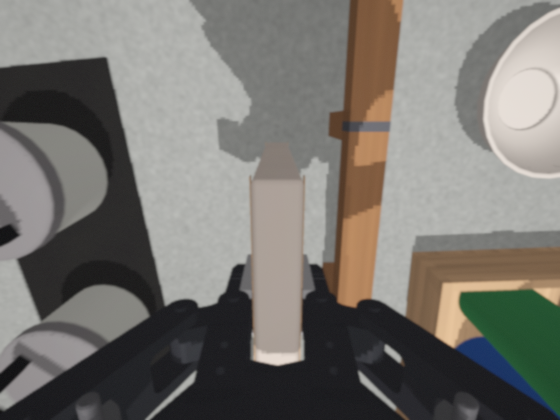

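```bash
python3 - <<'E'
from h import *
w=wrist(); 
im=cv2.resize(w["pixels"][20:320,300:420],None,fx=4,fy=2,interpolation=cv2.INTER_CUBIC);cv2.imwrite("pics/w16c.png",im)
print(ray(w,[(343,126),(390,127),(348,40),(338,240)],.09))
E
```

```text
[[ 0.65134054 -0.17406683  0.09      ]
 [ 0.67962881 -0.1757974   0.09      ]
 [ 0.65291168 -0.12820987  0.09      ]
 [ 0.64990278 -0.24820317  0.09      ]]
```

View pics/w16c.png

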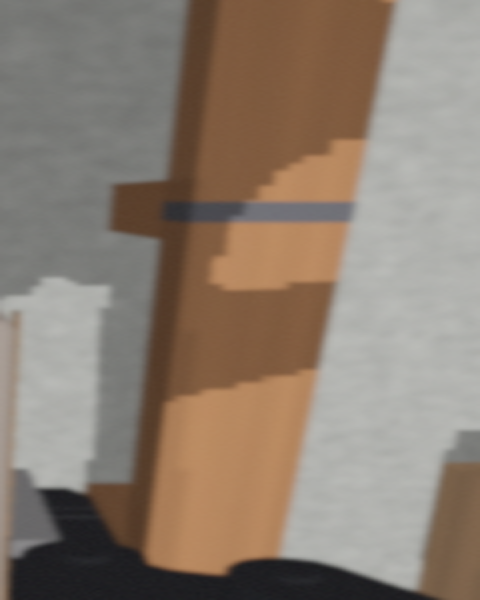

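```bash
python3 -m inch '-2 3 8 0 0;-2 3 13 0 0;-2 3 15 0 0;-2 3 16 0 0;-2 3 16 0 0'; python3 -m inch '0 0 1 0 0;0 0 1 0 0'
```

```text
clock: 26.6
eef_pos: [0.612, -0.2464, 0.0811]
ee_rot: [0.722, 0.692, 0.0, 0.0]
force: [-0.5, -0.7, -1.7]
grip_width: 0.0169
clock: 26.85
eef_pos: [0.612, -0.2464, 0.08]
ee_rot: [0.722, 0.692, 0.0, 0.0]
force: [-1.1, -0.3, -1.7]
grip_width: 0.0175
```

```bash
python3 -m inch '0 0 1 0 0;0 0 2 0 0;0 0 2 0 0';python3 -m inch '0 0 1 0 0;0 0 1 0 0';python3 -m inch '0 0 1 0 0;0 0 1 0 0'
```

```text
clock: 27.22
eef_pos: [0.6119, -0.2463, 0.0778]
ee_rot: [0.722, 0.692, -0.0, -0.0]
force: [-0.7, 0.1, -1.3]
grip_width: 0.0174
clock: 27.48
eef_pos: [0.6119, -0.2464, 0.0769]
ee_rot: [0.722, 0.692, -0.0, -0.0]
force: [0.2, 0.8, -0.5]
grip_width: 0.0175
clock: 27.72
eef_pos: [0.6122, -0.2464, 0.0765]
ee_rot: [0.722, 0.692, 0.0, 0.0]
force: [-1.0, 2.0, 3.6]
grip_width: 0.0176
```

```bash
python3 -m inch '0 0 -1 0 0.2;0 0 -1 0 0.35;0 0 -1 0 0.5;0 0 -1 0 0.5;0 0 -1 0 0.5';python3 - <<'E'
from h import *
wrist("pics/w17.png"); info()
E
```

```text
clock: 28.35
eef_pos: [0.612, -0.2464, 0.0769]
ee_rot: [0.722, 0.692, -0.0, 0.0]
force: [-0.3, -0.3, 0.2]
grip_width: 0.0429
t 28.4 pos [ 0.6119 -0.2464  0.077 ] F [-0.3  0.2 -0.2] grip 0.0427 j [-0.13  0.69  0.67  1.7  -0.51  0.93  0.7 ]
```

View pics/w17.png

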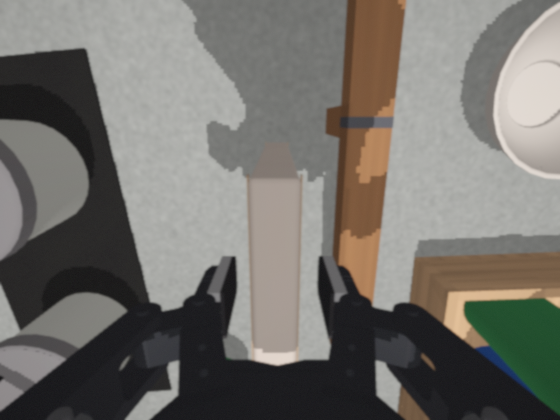

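The canvas stands upright on its own, with its top edge from (250,175) to (302,350) and the fingers open on both sides. Next I'll push it towards the rail in steps.

```bash
python3 -m inch '0 6 0 0 0.5;0 12 0 0 0.5;0 17 0 0 0.5;0 22 0 0 0.5;0 27 0 0 0.5';python3 -m inch '0 4 0 0 0.5;0 8 0 0 0.5;0 12 0 0 0.5;0 16 0 0 0.5;0 16 0 0 0.5';python3 - <<'E'
from h import *
wrist("pics/w18.png"); snap("side","pics/s18.png");info()
E
```

```text
clock: 29.02
eef_pos: [0.6393, -0.2475, 0.0769]
ee_rot: [0.722, 0.692, 0.0, -0.0]
force: [0.2, 0.6, 0.5]
grip_width: 0.0424
clock: 29.65
eef_pos: [0.6552, -0.2481, 0.0769]
ee_rot: [0.722, 0.692, -0.0, 0.0]
force: [0.6, -0.1, -0.1]
grip_width: 0.0427
t 29.75 pos [ 0.6548 -0.2482  0.0769] F [-0.4  0.6  0.3] grip 0.043 j [-0.11  0.75  0.66  1.58 -0.52  0.99  0.67]
```

View pics/w18.png

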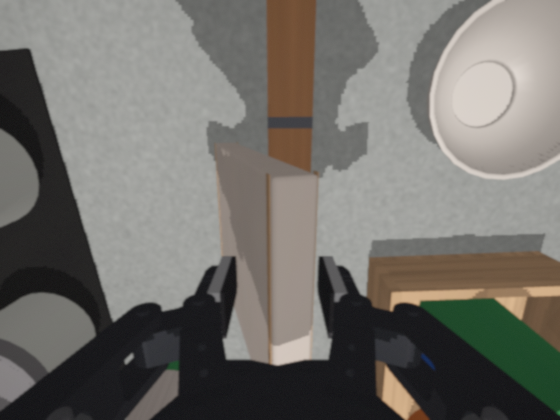

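View pics/s18.png

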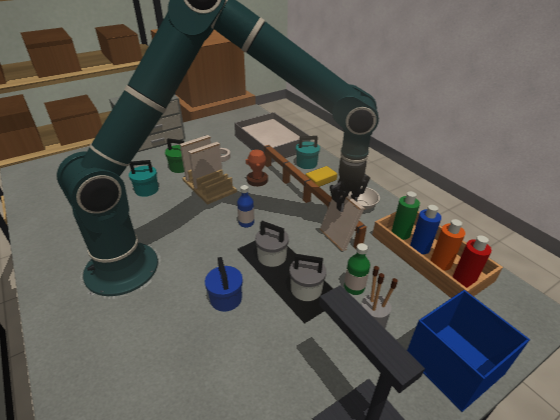

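```bash
python3 -m inch '0 0 0 0 0.6;0 0 0 0 0.6;0 0 -10 0 0.6;0 0 -30 0 0.6;0 0 -60 0 0.6';python3 -m inch '0 0 -50 0 0.6;0 0 -100 0 0.6;0 0 -130 0 0.6;0 0 -130 0 0.6'; python3 - <<'E'
from h import *
wrist("pics/w19.png"); s=snap("side"); cv2.imwrite("pics/s19.png",cv2.resize(s["pixels"][140:320,200:440],None,fx=3,fy=3));goto(.4045,.2524,.28,94.5)
E
```

```text
clock: 30.38
eef_pos: [0.6547, -0.2482, 0.1384]
ee_rot: [0.722, 0.692, -0.0, -0.0]
force: [0.2, 0.5, -0.7]
grip_width: 0.0515
clock: 30.88
eef_pos: [0.6562, -0.2494, 0.2718]
ee_rot: [0.722, 0.692, 0.002, 0.003]
force: [-0.1, -0.0, -0.2]
grip_width: 0.0509
opts(turn,rel) [(83.1, -117.5), (-96.9, 62.5)]
cur yaw -2.4 j7 32.9
pos [ 0.6548 -0.2481  0.2676] t 30.98 F [-0.3 -1.1 -1.3] grip 0.0513
SHIFT [ 489.6 -270.9    6.2] TURN 83.1
```

View pics/s19.png

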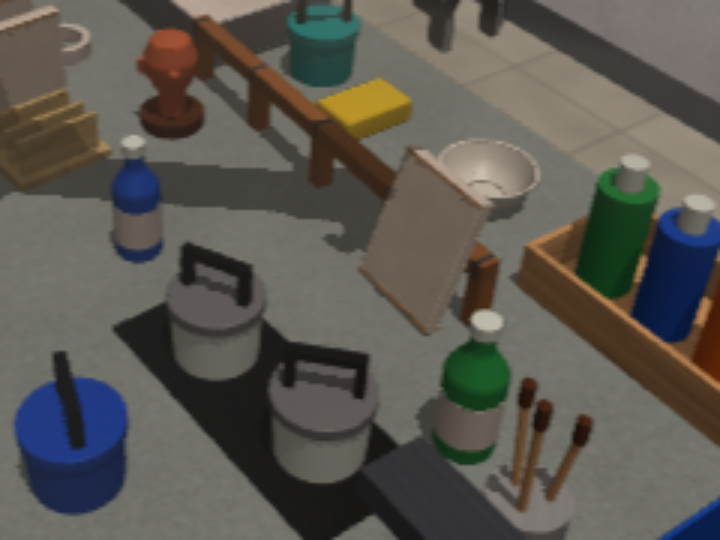

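View pics/w19.png

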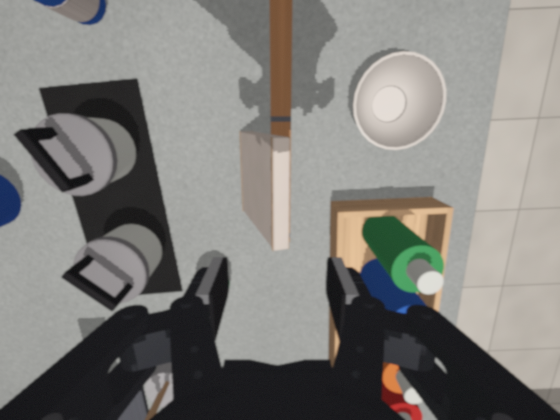

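```bash
python3 -m inch '49 -27 0 -10 0.6;98 -54 0 -20 0.6;147 -81 0 -30 0.6;196 -108 0 -40 0.6;245 -135 0 -50 0.6';  python3 - <<'E'
from h import *
goto(.405,.2545,.28,94.5)
snap("top","pics/t19.png")
E
```

```text
clock: 31.6
eef_pos: [0.5283, 0.004, 0.2659]
ee_rot: [0.359, 0.934, -0.001, -0.001]
force: [1.4, 0.7, 0.5]
grip_width: 0.0513
opts(turn,rel) [(-46.5, 62.4), (133.5, -117.6)]
cur yaw 48.0 j7 50.9
pos [0.5283 0.004  0.2659] t 31.6 F [1.4 0.7 0.5] grip 0.0513
SHIFT [259.3 103.6   4.7] TURN -46.5
```

```bash
python3 -m inch '52 20 0 -10 0.6;104 41 0 -20 0.6;156 62 0 -30 0.6;208 83 0 -40 0.6;259 104 0 -46 0.6'; python3 -m inch '0 0 0 0 0.6;0 0 40 0 0.6;0 0 60 0 0.6;0 0 60 0 0.6';  python3 - <<'E'
from h import *
w=wrist("pics/w20.png");goto(.405,.2545,.0883+.0187,94.5); print(proj(w,[[.405,.2545,.172]]))
E
```

```text
clock: 32.28
eef_pos: [0.4075, 0.2546, 0.2661]
ee_rot: [-0.033, 0.999, -0.0, -0.001]
force: [0.3, 0.2, -0.2]
grip_width: 0.051
clock: 32.78
eef_pos: [0.4082, 0.2516, 0.2051]
ee_rot: [-0.03, 1.0, -0.002, -0.002]
force: [-0.1, -0.2, 0.6]
grip_width: 0.0512
opts(turn,rel) [(-1.0, 62.4), (179.0, -117.6)]
cur yaw 93.5 j7 61.0
pos [0.409  0.2524 0.2064] t 32.83 F [ 1.3 -0.1  1. ] grip 0.051
SHIFT [  3.7   2.6 118.1] TURN -1.0
[[282.43113077 220.35368579]]
```

View pics/w20.png

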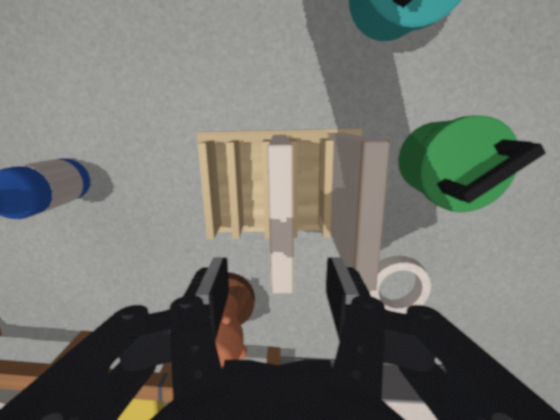

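View pics/t19.png

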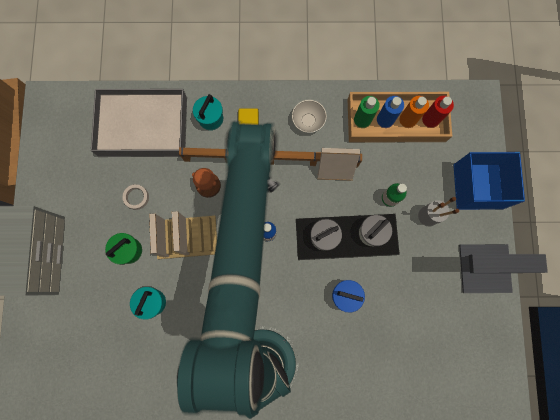

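```bash
python3 -m inch '4 3 40 -1 0.6;4 3 80 -1 0.6;4 3 105 -1 0.6;4 3 118 -1 0.6;4 3 118 -1 0.6'; python3 -m inch '0 0 0 0 0;0 0 0 0 0;0 0 0 0 0;0 0 0 0 0;0 0 0 0 0' 60; python3 -m inch '0 0 -10 0 0;0 0 -40 0 0;0 0 -80 0 0;0 0 -130 0 0;0 0 -180 0 0'; python3 - <<'E'
from h import *
goto(.6154,-.1005,.265+.02,-2.18);wrist("pics/w21.png")
E
```

```text
clock: 33.45
eef_pos: [0.4051, 0.2562, 0.0891]
ee_rot: [-0.04, 0.999, -0.0, -0.0]
force: [-0.1, -0.5, 0.1]
grip_width: 0.0513
clock: 34.08
eef_pos: [0.4057, 0.2566, 0.0901]
ee_rot: [-0.04, 0.999, 0.001, 0.001]
force: [0.2, -2.5, 6.4]
grip_width: 0.017
clock: 34.7
eef_pos: [0.4043, 0.2562, 0.2709]
ee_rot: [-0.04, 0.999, 0.0, -0.0]
force: [-0.2, 1.0, -0.7]
grip_width: 0.0177
opts(turn,rel) [(96.8, 7.1)]
cur yaw 94.6 j7 60.0
pos [0.4043 0.2562 0.2709] t 34.7 F [-0.2  1.  -0.7] grip 0.0177
SHIFT [-181.7 -372.5    4.5] TURN 96.8
```

View pics/w21.png

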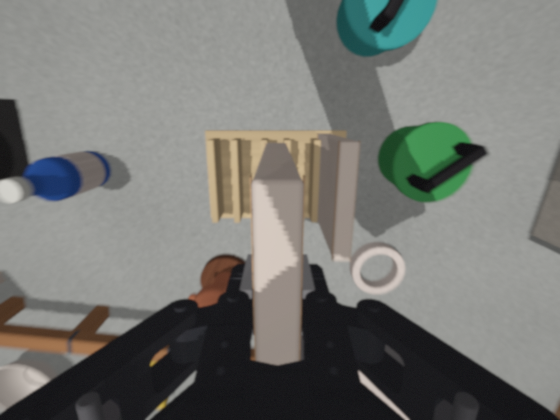

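```bash
python3 -m inch '-18 -37 0 10 0;-36 -74 0 20 0;-54 -111 0 30 0;-72 -149 0 40 0;-90 -186 0 50 0';python3 - <<'E'
from h import *
goto(.617,-.1005,.285,-2.18)
E
```

```text
clock: 35.38
eef_pos: [0.5097, 0.0771, 0.2692]
ee_rot: [0.388, 0.922, 0.0, -0.0]
force: [0.2, 0.5, -1.1]
grip_width: 0.0172
opts(turn,rel) [(46.5, 7.1)]
cur yaw 44.3 j7 37.5
pos [0.5097 0.0771 0.2692] t 35.38 F [ 0.2  0.5 -1.1] grip 0.0172
SHIFT [-202.   -47.3    2.8] TURN 46.5
```

```bash
python3 -m inch '-40 -9 0 10 0;-80 -19 0 20 0;-120 -28 0 30 0;-160 -38 0 40 0;-202 -47 0 46 0';python3 -m inch '0 0 0 0 0;0 0 40 1 0;0 0 80 1 0;0 0 120 1 0;0 0 160 1 0';python3 - <<'E'
from h import *
goto(.617,-.1005,.080+.0187,-2.18);w=wrist("pics/w22.png")
E
```

```text
clock: 36.0
eef_pos: [0.6183, -0.0991, 0.2691]
ee_rot: [0.717, 0.697, 0.0, -0.0]
force: [-0.3, 0.2, -1.4]
grip_width: 0.017
clock: 36.62
eef_pos: [0.6176, -0.0967, 0.1079]
ee_rot: [0.721, 0.693, 0.0, -0.001]
force: [0.8, 0.8, -2.3]
grip_width: 0.0175
opts(turn,rel) [(-0.1, 7.1)]
cur yaw -2.2 j7 24.2
pos [ 0.6176 -0.0967  0.1079] t 36.62 F [ 0.8  0.8 -2.3] grip 0.0175
SHIFT [-3.9 -0.4 27.9] TURN -0.1
```

View pics/w22.png

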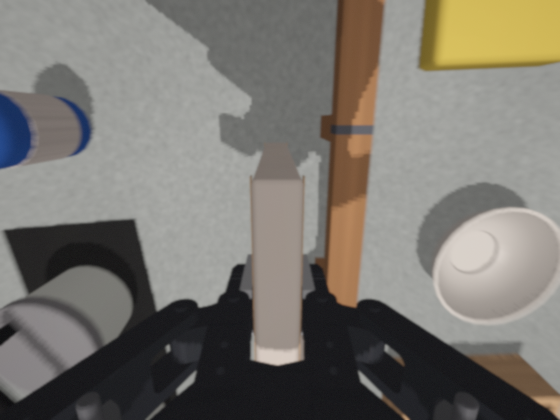

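```bash
python3 -m inch '-2 0 8 0 0;-4 0 16 0 0;-4 0 22 0 0;-4 0 25 0 0;-4 0 26 0 0'; python3 -m inch '0 0 1 0 0;0 0 2 0 0;0 0 2 0 0';python3 -m inch '0 0 1 0 0;0 0 1 0 0'; python3 -m inch '0 0 1 0 0;0 0 1 0 0'
```

```text
clock: 37.3
eef_pos: [0.6179, -0.1025, 0.0832]
ee_rot: [0.722, 0.692, 0.0, 0.0]
force: [0.8, -0.6, 0.0]
grip_width: 0.0177
clock: 37.67
eef_pos: [0.6178, -0.1026, 0.081]
ee_rot: [0.722, 0.692, 0.0, 0.0]
force: [-0.3, -0.5, -1.7]
grip_width: 0.0171
clock: 37.92
eef_pos: [0.6177, -0.1025, 0.0799]
ee_rot: [0.722, 0.692, -0.0, -0.0]
force: [0.2, 0.4, -1.2]
grip_width: 0.0173
clock: 38.17
eef_pos: [0.6177, -0.1026, 0.0789]
ee_rot: [0.722, 0.692, -0.0, -0.0]
force: [-0.1, 0.0, -1.8]
grip_width: 0.0169
```

```bash
python3 -m inch '1 0 0 0 0;2 0 0 0 0;2 0 1 0 0;2 0 1 0 0'; python3 -m inch '0 0 1 0 0;0 0 1 0 0'
```

```text
clock: 38.67
eef_pos: [0.618, -0.1003, 0.0783]
ee_rot: [0.722, 0.692, 0.0, -0.0]
force: [-0.8, 0.8, 2.3]
grip_width: 0.0171
clock: 38.92
eef_pos: [0.6182, -0.1002, 0.0782]
ee_rot: [0.722, 0.692, 0.001, -0.0]
force: [-2.1, 1.3, 8.5]
grip_width: 0.0173
```

```bash
python3 -m inch '0 0 -1 0 0.2;0 0 -1 0 0.35;0 0 -1 0 0.5;0 0 -1 0 0.5;0 0 -1 0 0.5'; python3 -m inch '0 6 0 0 0.5;0 12 0 0 0.5;0 17 0 0 0.5;0 22 0 0 0.5;0 27 0 0 0.5';python3 -m inch '0 4 0 0 0.5;0 8 0 0 0.5;0 12 0 0 0.5;0 16 0 0 0.5;0 16 0 0 0.5';python3 - <<'E'
from h import *
wrist("pics/w23.png"); snap("side","pics/s23.png");info()
E
```

```text
clock: 39.55
eef_pos: [0.6178, -0.1007, 0.0779]
ee_rot: [0.722, 0.692, -0.0, 0.0]
force: [0.7, 0.6, -0.7]
grip_width: 0.0429
clock: 40.17
eef_pos: [0.6452, -0.1018, 0.0779]
ee_rot: [0.722, 0.692, -0.0, 0.0]
force: [-0.0, 0.6, 0.2]
grip_width: 0.0428
clock: 40.8
eef_pos: [0.661, -0.1024, 0.0779]
ee_rot: [0.722, 0.692, 0.0, 0.0]
force: [-0.1, -0.2, 0.2]
grip_width: 0.0422
t 40.9 pos [ 0.6607 -0.1024  0.0779] F [ 0.3 -0.7  0.4] grip 0.0427 j [-0.32  0.69  0.61  1.67 -0.47  0.93  0.43]
```

View pics/w23.png

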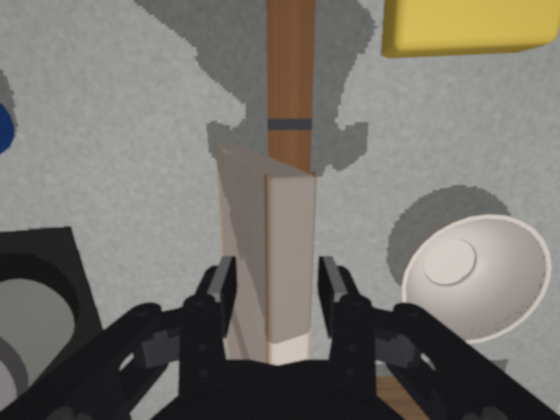

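View pics/s23.png

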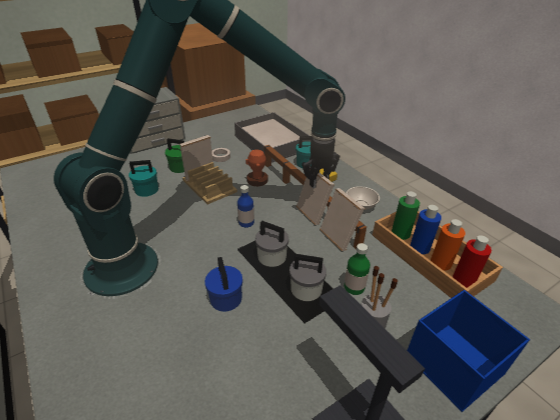

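Both canvases lean against the rest, at (313,200) and (341,215) in the side view. Now for the third.

```bash
python3 -m inch '0 0 0 0 0.6;0 0 0 0 0.6;0 0 -10 0 0.6;0 0 -30 0 0.6;0 0 -60 0 0.6';python3 -m inch '0 0 -50 0 0.6;0 0 -100 0 0.6;0 0 -130 0 0.6;0 0 -130 0 0.6'; python3 - <<'E'
from h import *
goto(.3995,.323,.28,94.5)
E
```

```text
clock: 41.52
eef_pos: [0.6606, -0.1024, 0.1394]
ee_rot: [0.722, 0.692, -0.0, -0.0]
force: [0.6, 0.8, 0.4]
grip_width: 0.0512
clock: 42.02
eef_pos: [0.6624, -0.1033, 0.2728]
ee_rot: [0.722, 0.692, 0.003, 0.003]
force: [0.4, 0.2, -0.5]
grip_width: 0.051
opts(turn,rel) [(83.1, -124.5), (-96.9, 55.5)]
cur yaw -2.4 j7 19.1
pos [ 0.6624 -0.1033  0.2728] t 42.02 F [ 0.4  0.2 -0.5] grip 0.051
SHIFT [ 414.9 -280.6    9.4] TURN 83.1
```

```bash
python3 -m inch '41 -28 0 -10 0.6;83 -56 0 -20 0.6;124 -84 0 -30 0.6;166 -112 0 -40 0.6;207 -140 0 -50 0.6';  python3 - <<'E'
from h import *
goto(.3995,.323,.28,94.5)
snap("top","pics/t24.png")
E
```

```text
clock: 42.65
eef_pos: [0.528, 0.1115, 0.2679]
ee_rot: [0.359, 0.933, -0.0, -0.0]
force: [0.9, 0.4, -0.1]
grip_width: 0.0511
opts(turn,rel) [(-46.5, 55.5), (133.5, -124.5)]
cur yaw 48.0 j7 39.0
pos [0.528  0.1115 0.2679] t 42.65 F [ 0.9  0.4 -0.1] grip 0.0511
SHIFT [237.1  71.    6.7] TURN -46.5
```

View pics/t24.png

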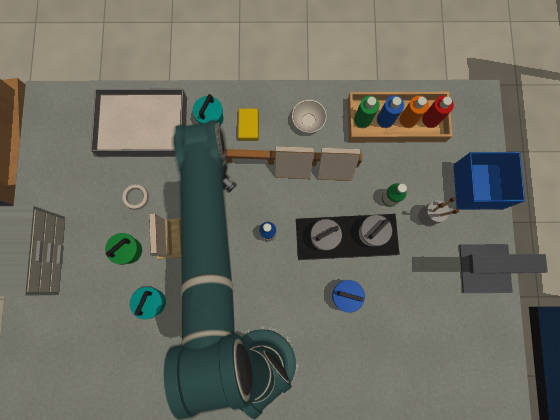

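```bash
python3 -m inch '47 14 0 -10 0.6;94 28 0 -20 0.6;142 43 0 -30 0.6;190 57 0 -40 0.6;237 71 0 -47 0.6'; python3 -m inch '0 0 0 0 0.6;0 0 40 0 0.6;0 0 60 0 0.6;0 0 60 0 0.6';  python3 - <<'E'
from h import *
w=wrist("pics/w25.png");goto(.3995,.323,.089+.0187,94.5); print(proj(w,[[.3995,.323,.172]]))
E
```

```text
clock: 43.32
eef_pos: [0.4012, 0.3233, 0.268]
ee_rot: [-0.042, 0.999, -0.0, -0.0]
force: [0.1, 0.8, 0.6]
grip_width: 0.0513
clock: 43.82
eef_pos: [0.402, 0.3205, 0.2066]
ee_rot: [-0.039, 0.999, -0.002, -0.001]
force: [0.3, 0.5, -0.2]
grip_width: 0.0509
opts(turn,rel) [(-0.0, 55.5), (180.0, -124.5)]
cur yaw 94.5 j7 55.6
pos [0.4027 0.3214 0.2078] t 43.88 F [-0.2  0.1 -1.2] grip 0.0513
SHIFT [  3.    2.  118.8] TURN -0.0
[[281.82693157 220.5765366 ]]
```

View pics/w25.png

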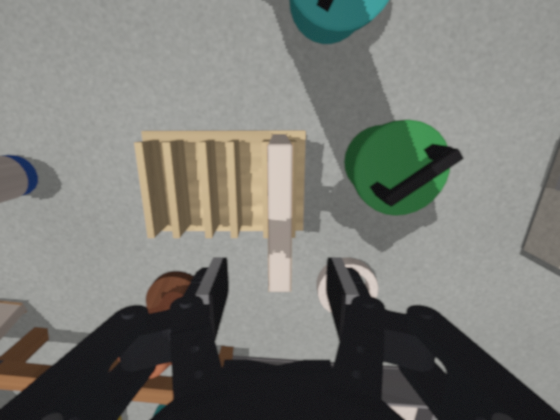

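```bash
python3 -m inch '6 1 40 0 0.6;6 1 80 0 0.6;6 1 105 0 0.6;6 1 119 0 0.6;6 1 119 0 0.6'; python3 -m inch '0 0 0 0 0;0 0 0 0 0;0 0 0 0 0;0 0 0 0 0;0 0 0 0 0' 60; python3 -m inch '0 0 -10 0 0;0 0 -40 0 0;0 0 -80 0 0;0 0 -130 0 0;0 0 -180 0 0'; python3 - <<'E'
from h import *
goto(.623,.0437,.265+.02,-2.18);wrist("pics/w26.png")
E
```

```text
clock: 44.5
eef_pos: [0.3966, 0.3229, 0.0892]
ee_rot: [-0.04, 0.999, -0.0, 0.0]
force: [-0.1, 0.0, 0.4]
grip_width: 0.051
clock: 45.12
eef_pos: [0.3971, 0.3234, 0.0902]
ee_rot: [-0.04, 0.999, 0.001, 0.001]
force: [-0.3, -1.7, 6.9]
grip_width: 0.0173
clock: 45.75
eef_pos: [0.3958, 0.3227, 0.2709]
ee_rot: [-0.04, 0.999, 0.0, -0.0]
force: [0.5, 0.7, -0.2]
grip_width: 0.0173
opts(turn,rel) [(96.8, -6.2)]
cur yaw 94.6 j7 54.0
pos [0.3958 0.3227 0.2709] t 45.75 F [ 0.5  0.7 -0.2] grip 0.0173
SHIFT [-204.  -296.4    4.5] TURN 96.8
```

View pics/w26.png

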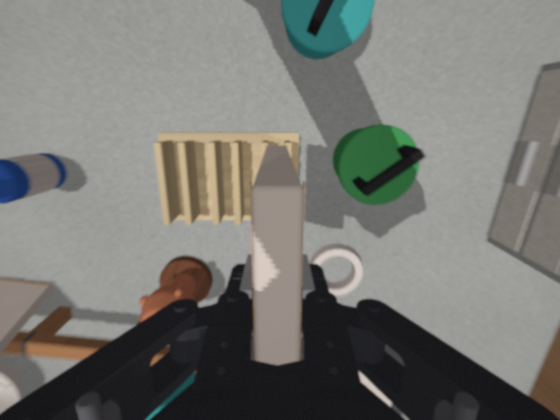

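```bash
python3 -m inch '-20 -30 0 10 0;-41 -59 0 20 0;-61 -89 0 30 0;-82 -118 0 40 0;-102 -148 0 50 0';python3 - <<'E'
from h import *
goto(.623,.0437,.285,-2.18)
E
```

```text
clock: 46.42
eef_pos: [0.5102, 0.1829, 0.2691]
ee_rot: [0.388, 0.922, 0.0, -0.0]
force: [-0.6, -0.1, -0.7]
grip_width: 0.017
opts(turn,rel) [(46.5, -6.2)]
cur yaw 44.3 j7 27.1
pos [0.5102 0.1829 0.2691] t 46.42 F [-0.6 -0.1 -0.7] grip 0.017
SHIFT [-178.4  -16.5    2.8] TURN 46.5
```

```bash
python3 -m inch '-36 -3 0 10 0;-72 -6 0 20 0;-108 -10 0 30 0;-144 -13 0 40 0;-178 -16 0 46 0';python3 -m inch '0 0 0 0 0;0 0 0 1 0;0 0 0 1 0';python3 - <<'E'
from h import *
goto(.623,.0437,.080+.0187,-2.18);w=wrist("pics/w27.png"); snap("side","pics/s27.png")
E
```

```text
clock: 47.05
eef_pos: [0.6238, 0.0451, 0.269]
ee_rot: [0.717, 0.697, 0.0, -0.0]
force: [0.1, 0.3, -1.2]
grip_width: 0.0172
clock: 47.42
eef_pos: [0.6229, 0.0472, 0.2689]
ee_rot: [0.721, 0.693, 0.0, -0.0]
force: [-0.0, -0.8, -1.2]
grip_width: 0.0172
opts(turn,rel) [(-0.1, -6.2)]
cur yaw -2.3 j7 3.5
pos [0.6229 0.0472 0.2689] t 47.42 F [-0.  -0.8 -1.2] grip 0.0172
SHIFT [ -3.7   0.3 188.9] TURN -0.1
```

View pics/w27.png

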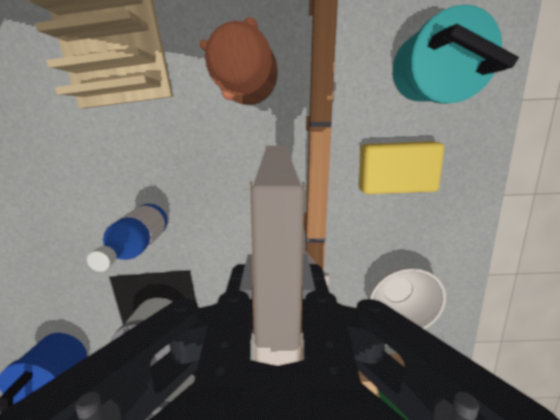

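View pics/s27.png

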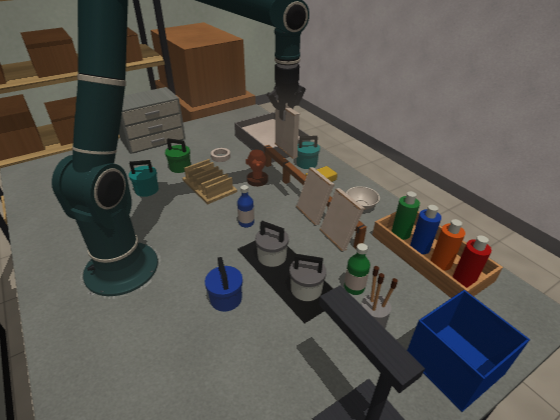

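```bash
python3 -m inch '-2 0 40 0 0;-4 0 80 0 0;-4 0 120 0 0;-4 0 150 0 0;-4 0 165 0 0';python3 -m inch '0 0 8 0 0;0 0 14 0 0;0 0 18 0 0;0 0 21 0 0;0 0 21 0 0'; python3 - <<'E'
from h import *
goto(.623,.0437,.078+.0187,-2.18);wrist("pics/w28.png")
E
```

```text
clock: 48.15
eef_pos: [0.6223, 0.0424, 0.1025]
ee_rot: [0.721, 0.693, -0.001, -0.001]
force: [0.5, 1.1, -1.3]
grip_width: 0.0174
clock: 48.78
eef_pos: [0.6234, 0.0418, 0.0831]
ee_rot: [0.722, 0.692, 0.0, 0.0]
force: [-0.1, -0.3, -1.0]
grip_width: 0.0172
opts(turn,rel) [(-0.2, -6.2)]
cur yaw -2.4 j7 10.4
pos [0.6234 0.0418 0.0831] t 48.77 F [-0.1 -0.3 -1. ] grip 0.0172
SHIFT [ 1.9 -0.4  5.1] TURN -0.2
```

View pics/w28.png

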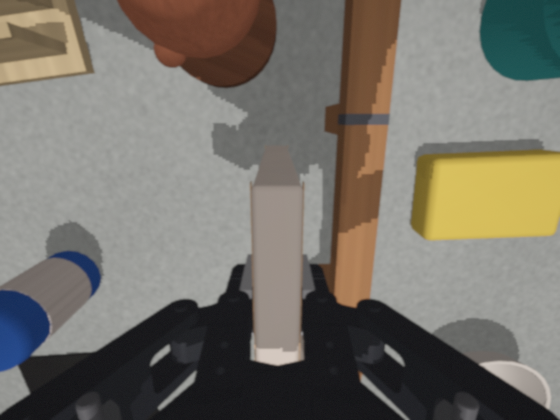

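```bash
python3 -m inch '2 0 1 0 0;4 0 3 0 0;4 0 4 0 0;4 0 4 0 0'; python3 -m inch '0 0 1 0 0;0 0 1 0 0'
```

```text
clock: 49.32
eef_pos: [0.6234, 0.0457, 0.0789]
ee_rot: [0.722, 0.692, -0.0, -0.0]
force: [-0.5, 0.3, -0.7]
grip_width: 0.0173
clock: 49.58
eef_pos: [0.6237, 0.0457, 0.0784]
ee_rot: [0.722, 0.692, 0.0, 0.0]
force: [0.2, 1.0, 1.1]
grip_width: 0.0176
```

```bash
python3 -m inch '0 0 1 0 0;0 0 1 0 0'
```

```text
clock: 49.82
eef_pos: [0.6238, 0.0458, 0.0783]
ee_rot: [0.722, 0.692, 0.001, -0.0]
force: [-3.0, 0.4, 8.9]
grip_width: 0.0174
```

```bash
python3 -m inch '0 0 -1 0 0.2;0 0 -1 0 0.35;0 0 -1 0 0.5;0 0 -1 0 0.5;0 0 -1 0 0.5'; python3 -m inch '0 6 0 0 0.5;0 12 0 0 0.5;0 17 0 0 0.5;0 22 0 0 0.5;0 27 0 0 0.5';python3 -m inch '0 4 0 0 0.5;0 8 0 0 0.5;0 12 0 0 0.5;0 16 0 0 0.5;0 16 0 0 0.5';python3 - <<'E'
from h import *
wrist("pics/w29.png"); snap("side","pics/s29.png");info()
E
```

```text
clock: 50.45
eef_pos: [0.6234, 0.0457, 0.0779]
ee_rot: [0.722, 0.692, -0.0, 0.0]
force: [0.8, -0.4, 0.4]
grip_width: 0.0426
clock: 51.08
eef_pos: [0.6508, 0.0446, 0.0779]
ee_rot: [0.722, 0.692, -0.0, 0.0]
force: [-0.2, -0.1, 0.7]
grip_width: 0.0424
clock: 51.7
eef_pos: [0.6667, 0.0439, 0.0779]
ee_rot: [0.722, 0.692, 0.0, 0.0]
force: [0.8, -0.0, 0.7]
grip_width: 0.0428
t 51.8 pos [0.6663 0.0439 0.0779] F [0.6 0.7 1.1] grip 0.0427 j [-0.5   0.67  0.56  1.67 -0.43  0.92  0.18]
```

View pics/w29.png

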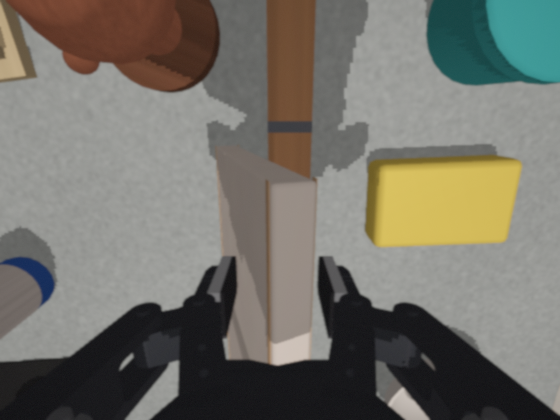

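Now I'll lift clear and swing the arm away over the start area for a full check.

```bash
python3 -m inch '0 0 0 0 0.6;0 0 0 0 0.6;0 0 -10 0 0.6;0 0 -30 0 0.6;0 0 -60 0 0.6';python3 -m inch '0 0 -50 0 0.6;0 0 -100 0 0.6;0 0 -160 0 0.6;0 0 -160 0 0.6'; python3 - <<'E'
from h import *
w=wrist("pics/w30.png")
goto(.30,.45,.30,60)
E
```

```text
clock: 52.42
eef_pos: [0.6663, 0.0439, 0.1394]
ee_rot: [0.722, 0.692, -0.0, -0.0]
force: [-0.1, -0.1, 0.7]
grip_width: 0.051
clock: 52.92
eef_pos: [0.6694, 0.043, 0.3058]
ee_rot: [0.722, 0.692, 0.005, 0.004]
force: [-0.3, -0.3, -1.6]
grip_width: 0.0512
opts(turn,rel) [(-62.4, 3.7)]
cur yaw -2.4 j7 4.4
pos [0.6678 0.0434 0.3023] t 52.98 F [0.6 0.5 0. ] grip 0.0512
SHIFT [ 390.7 -384.6   19.1] TURN -62.4
```

```bash
python3 -m inch '39 -38 0 -7 0.6;78 -77 0 -14 0.6;117 -115 0 -21 0.6;156 -154 0 -28 0.6;195 -192 0 -35 0.6';python3 - <<'E'
from h import *
goto(.25,.5,.30,60)
E
```

```text
clock: 53.6
eef_pos: [0.4806, 0.2476, 0.2974]
ee_rot: [0.478, 0.878, -0.001, -0.0]
force: [-0.2, 0.9, 0.1]
grip_width: 0.051
opts(turn,rel) [(-27.1, -3.4)]
cur yaw 32.9 j7 7.5
pos [0.4806 0.2476 0.2974] t 53.6 F [-0.2  0.9  0.1] grip 0.051
SHIFT [337.1 -56.7  16.2] TURN -27.1
```

```bash
python3 -m inch '55 -9 0 -7 0.6;110 -18 0 -14 0.6;165 -27 0 -21 0.6;220 -36 0 -27 0.6;275 -45 0 -27 0.6';python3 -m inch '40 0 0 0 0.6;60 0 0 0 0.6;60 0 0 0 0.6';python3 - <<'E'
from h import *
info(); t=snap("top","pics/t31.png"); s=snap("side","pics/s31.png")
cv2.imwrite("pics/t31c.png",cv2.resize(t["pixels"][140:270,190:410],None,fx=3.6,fy=3.6,interpolation=cv2.INTER_CUBIC))
E
```

```text
clock: 54.22
eef_pos: [0.2949, 0.4546, 0.2975]
ee_rot: [0.262, 0.965, -0.001, -0.0]
force: [1.3, 1.2, 0.1]
grip_width: 0.051
clock: 54.6
eef_pos: [0.243, 0.4846, 0.2972]
ee_rot: [0.26, 0.966, -0.001, -0.0]
force: [-0.9, -0.3, -0.2]
grip_width: 0.0514
t 54.6 pos [0.243  0.4846 0.2972] F [-0.9 -0.3 -0.2] grip 0.0514 j [-1.34  0.19  0.2   1.75 -0.04  1.2  -0.09]
```

View pics/t31c.png

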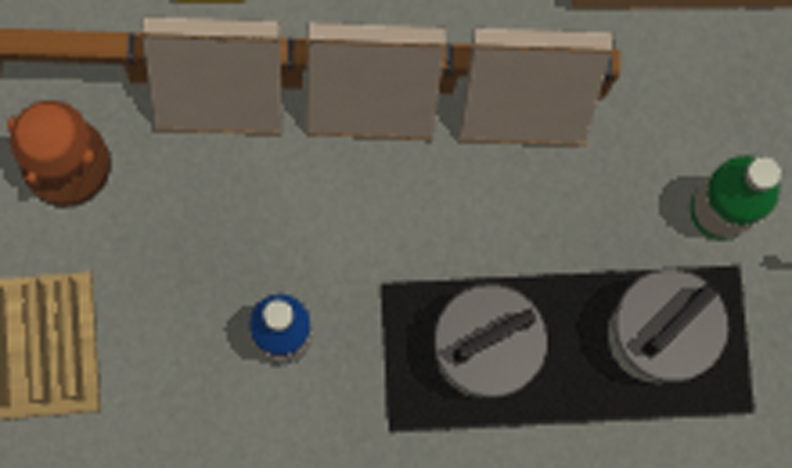

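View pics/t31.png

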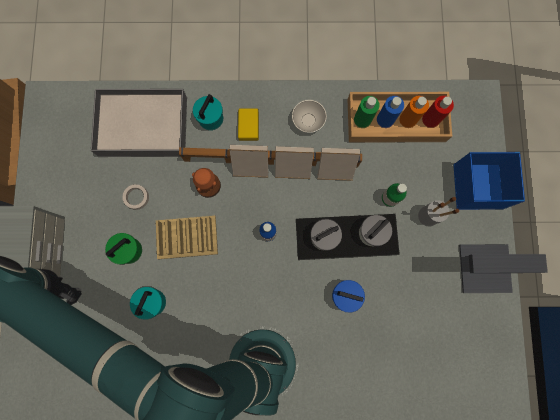

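View pics/s31.png

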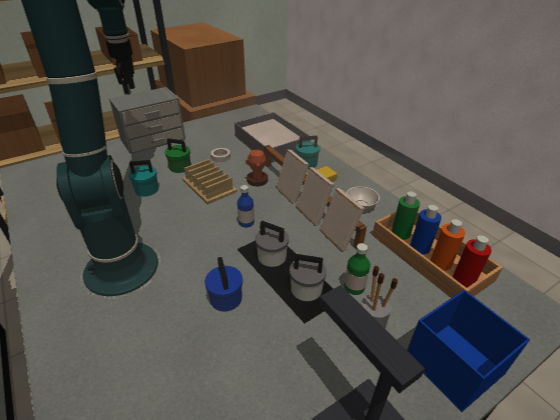

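```bash
python3 - <<'E'
from h import *
t=snap("top")
f=lambda x,y:(190+x/3.6-.36,140+y/3.6-.36)
for a,b,v,sp,u in((153,281,132,[.6586,.0422],(144.5,278,38)),(307,433,138,[.6529,-.102],(309,445,44)),(459,585,143,[.6476,-.2469],(474,611,49))):
    p=ray(t,[f(a,v),f(b,v+1)],.005); c=p.mean(0)[:2]-sp
    q=ray(t,[f(u[0],u[2]),f(u[1],u[2]+1)],.150); d=q.mean(0)[:2]-sp
    xh=np.array([np.cos(-.038),np.sin(-.038)]); yh=np.array([-xh[1],xh[0]])
    print("foot",(c@xh).round(4),(c@yh).round(4),"top",(d@xh).round(4),(d@yh).round(4),np.linalg.norm(p[0]-p[1]).round(4))
for c in((491,341),(671,325)):
    print("tub",ray(t,[f(*c)],.08))
m=np.array([.408,-.284])
E
```

```text
foot -0.0435 -0.0009 top 0.0039 -0.003 0.122
foot -0.0442 -0.0026 top 0.0036 -0.0032 0.1201
foot -0.0444 -0.0025 top 0.0038 -0.0024 0.1201
tub [[ 0.40464993 -0.20615779  0.08      ]]
tub [[ 0.41823347 -0.3664199   0.08      ]]
```

```bash
python3 -m inch '0 0 0 0 0.6;0 0 0 0 0.6;0 0 0 0 0.6;0 0 0 0 0.6;0 0 0 0 0.6'; python3 - <<'E'
from h import *
from bench import sign_off
t=snap("top"); d=cv2.absdiff(t["pixels"],cv2.imread("pics/t31.png"))[140:270,190:460].max(); print("max diff",d)
d0=cv2.absdiff(t["pixels"],cv2.imread("pics/top0.png")).max(2)
for n,(x,y) in dict(head=(206,182),blue=(267,230),tape=(135,197),green=(396,194),tin=(437,210)).items(): print(n,(d0[y-12:y+12,x-12:x+12]>40).mean())
if d<60: print(sign_off())
E
```

```text
clock: 55.38
eef_pos: [0.2448, 0.4845, 0.298]
ee_rot: [0.262, 0.965, -0.0, 0.0]
force: [-0.3, -1.2, 0.4]
grip_width: 0.051
max diff 8
head 0.0
blue 0.0
tape 0.0
green 0.0
tin 0.0
the job is handed in; nothing more can be done
None
```

The job is done and handed in at about 55 s. Both white tubs stand upright on the mat, placed there before any canvas was touched. The three canvases then went from the rack to the three spaces not taken by the head, lower edge on the bench and leaning back over the rail.

**Checks before hand-in**
- **Canvases:** each is centred to within about 3 mm. The lower front edge is about 44 mm in front of the rail's face, and the upper edge is past the face.
- **Tubs:** both stand fully on the mat.
- **Other objects:** the top view shows no change at the head, bottles, tape or brush tin, and nothing moved in the last 0.6 s of waiting. I saw no tub knocked aside at any point.

**What went wrong or disagreed**
- **First grasp:** my first try at tub A closed on air, because the fingertips sit about 40 mm above the reported TCP. Two camera views confirmed this. I corrected the height for every later grasp, and nothing was disturbed.
- **Rail position:** the wrist and top views differed by 2–4 mm, which did not matter for placing the canvases.

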